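# Clamp a row of applicator pad segments with the eccentric cam

### The job

Close the three white pad segments up side by side in the jig, in any order, square against the back fence and against the sprung end plate. Then turn the cam knob clockwise until its lobe bears on the last segment and the row pushes the sprung end plate in about half-way, 5 mm of its 10 mm travel, and let go. Leave the label roll, the spare roller and the screwdriver where they are.

Things in the scene. Friction and masses are not known exactly. Their poses are not given: they have to be found in the camera images.
- jig: fixed aluminium building jig; its x points back at the robot within 0.3 rad. Origin on the table under the middle of the row's centre line; y along the row (to the right), z up. Base plate: top z 12 mm, x -49 to 147, y -108 to 122. Closed row: segment centres at x 0, y -42, -6 and 30 mm, last face y 48 mm; clamping then shifts all to -y. Sprung end plate at the -y end, cam at the +y end
- fence (a point): middle of the top edge of the back fence's working face, at jig (-30, -6, 26) mm. The fence is a straight steel rail along jig y, 108 mm long, 10 mm thick, on the side of the row away from the robot, rising 14 mm above the base plate; the segments' 36 mm wide ends rest against it
- seg_a_mid (a point): white plastic pad segment, six small black holes in its top, one of three alike: block 60 mm long (its x), 36 mm wide (its y), 45 mm high, 130 g. The point is its centre, 22.5 mm above its underside. Starts upright on the jig's base plate, 96 to 110 mm from the row's centre line on the robot's side, up to 0.2 rad askew
- seg_b_mid (a point): white plastic pad segment, six small black holes in its top, one of three alike: block 60 mm long (its x), 36 mm wide (its y), 45 mm high, 130 g. The point is its centre, 22.5 mm above its underside. Starts upright on the jig's base plate, 96 to 110 mm from the row's centre line on the robot's side, up to 0.2 rad askew
- seg_c_mid (a point): white plastic pad segment, six small black holes in its top, one of three alike: block 60 mm long (its x), 36 mm wide (its y), 45 mm high, 130 g. The point is its centre, 22.5 mm above its underside. Starts upright on the jig's base plate, 96 to 110 mm from the row's centre line on the robot's side, up to 0.2 rad askew
- end_plate (a joint): how far the sprung end plate (40 x 8 mm, 30 mm high, working face at jig y -60 mm when free) is pushed in towards jig -y: 0 free (held out by 3 N), 0.010 m bottomed on its dark housing (jig y -96 to -78, top z 46 mm). Spring 1.5 N per mm. Only the squeezed row can hold it in
- cam_centre (a point): fixed point on the cam's turning axis at the middle of the cam's thickness, at jig (0, 74.7, 36) mm. The axis leans 30 degrees from vertical towards jig -x (away from the robot). The cam is a steel disc 52 mm across, 12 mm thick, its centre 13 mm off this axis
- cam_lobe (a point): point of the cam's rim farthest from its axis (39 mm from the axis), the middle of the lobe; it turns with the cam ; the bar lies 38 degrees counter-clockwise from it
- knob_grip (a point): grip point of the black bar knob, on the axis, 50 mm out from cam_centre, 6 mm under the bar's end face. Site z is the turning axis, leaning 30 degrees away from the robot: grip across the bar with the tool along it. Bar 50 mm long, 12 thick, 24 high along the axis, on an 18 mm stem. The point turns with the cam; the bar lies 98 degrees counter-clockwise from point x (at joint 0 point x is jig x tipped up: bar about along the row)
- cam (a joint): cam angle, 0 to 2.4 rad, growing clockwise seen from the knob. Starts at 0 to 0.3, lobe away from the row, 9 to 12 mm clear of a closed row. The lobe meets the closed row at about 1.1, has pushed it 5 mm at about 1.5, 8 mm at about 1.8. Needs 0.15 N m, about 0.5 under load; stays where it is left, also under load
- label_roll: bystander: roll of label stock, 100 mm diameter, 55 mm high, standing on the table beyond the end-plate side; origin under its centre
- spare_roller: bystander: upright aluminium guide roller, 32 mm diameter, 86 mm high, on the table on the cam side; origin under its centre
- driver: bystander: screwdriver lying on the table beyond the fence; origin near its middle
Things that resemble listed ones, but are neither listed nor needed, are in the scene too. What is shaped like the part that bears seg_a_mid but purple or yellow is not meant.

How it is judged (in metres and radians):
On the way, in this order (a step that is already met when the one before it is completed fails the run):
1. the three segments stand side by side in a row on the fence, gaps of no more than 12 mm in all (x of seg_a_mid in the frame of jig between -0.004 and 0.004 m and y of seg_a_mid in the frame of jig between -0.055 and 0.042 m and z of each of seg_a_mid, seg_b_mid, seg_c_mid in the frame of jig below 0.038 m and angle between the x axis of each of seg_a_mid, seg_b_mid, seg_c_mid and the x axis of jig, either way round below 0.07 rad and angle between each of seg_a_mid, seg_b_mid, seg_c_mid's own z axis and vertical below 0.07 rad and x of seg_b_mid in the frame of jig between -0.004 and 0.004 m and y of seg_b_mid in the frame of jig between -0.055 and 0.042 m and x of seg_c_mid in the frame of jig between -0.004 and 0.004 m and y of seg_c_mid in the frame of jig between -0.055 and 0.042 m), for 0.2 s.
2. the cam bears on the row: the end plate is pushed in 2 to 8 mm (value of joint end_plate between 0.002 and 0.008 m and value of joint cam above 1 rad), for 0.2 s.
At the end, for the whole second after the job is handed in: All three segments stand upright on the base plate, in a closed row between the sprung end plate and the cam, ends within 4 mm of the fence and square to it within 0.07 rad, at rest; the cam, turned past 1.0 rad, holds the row so that the end plate is pushed in between 2 and 8 mm (all of step 1 and all of step 2 and linear speed of each of seg_a, seg_b, seg_c below 0.01 m/s); the robot touches nothing.
It fails at once if the label roll is displaced by more than 30 mm (distance of label_roll from where it was at the start of the episode above 0.03 m).
It fails at once if the spare roller is displaced by more than 30 mm (distance of spare_roller from where it was at the start of the episode above 0.03 m).
It fails at once if the screwdriver is displaced by more than 30 mm (distance of driver from where it was at the start of the episode above 0.03 m).
It also fails if it takes over 72 s, if anything falls off the work surface, if the arm or the gripper's body presses on something with over 40 N, if the wrist force passes 120 N, or if a joint passes its speed limit or range.

### The arm

A 6-joint arm with a two-finger parallel gripper is mounted at the origin on the work surface. World frame = base frame: x ahead of the robot, y to its left, z up, the work surface at z = 0. Lengths are in mm, angles in degrees, forces in N, time in s.
With the tool pointing down it reaches from about 350 to 850 mm from the base axis. Payload 8.1 kg.
Tool frame: the origin (TCP) lies midway between the tips of the shut fingers; the grasp point (between the pads) lies 19 mm behind it; z points along the fingers, y is the direction in which the jaws open and shut (so a half turn about z gives the same grasp; the last joint's range is limited). The gripper opens to 85 mm and grips with 20 to 120 N. Pads are 22 mm wide; open, the fingers measure 114 mm over their backs; the gripper's body (76 mm by 85 mm) begins 54 mm behind the grasp point. The pads swing forward as they close: fully open they stand 13 mm farther back than shut.
Start: joints at [58.877, 7.471, 85.268, -0, 87.261, -4.893], TCP at [265.166, 538.231, 231.292] pointing down, gripper open.
Joint ranges: [-169.43, 169.43], [-51.17, 129.36], [1.28, 143.12], [-76.62, 256.62], [0, 156.53], [-152.29, 152.29]. Speed limits (degrees/s): [136.94, 136.94, 159.86, 180, 180, 180].

### API

Orientations are given as [roll, pitch, yaw] about the fixed x, y, z axes, in that order (R = Rz(yaw) Ry(pitch) Rx(roll)).
In Python, from bench import r gives the robot as it stands.
- The arm moves only by the tool carry_out, never from a script. Its argument "increments" is a list of rows, each a list of 3 entries, a list of its own where there are three numbers: the shift along the tool's x, y, z in m, then the turn, a rotation vector about the tool's x, y, z in rad, then the closure, from 0 (fully open) to 1 (shut). A call has 1 to 12 rows; each row shifts and turns the pose as measured when the row begins, along the tool's axes as they then stand; what a row does not reach is not made up. A row lasts 1/10 s, in which the tool goes at most 50 mm and 8.59 degrees, less where a joint would pass 70% of its speed; a pose out of reach is approached as far as the arm can. A call with a gripper value outside its range is refused whole. The fingers move at their own pace and stop on an object; "newtons" is the grip in N (left out, the last holds). Time passes only in rows, so rows that do not move let the fingers close. It gives the time, the measured TCP pose, the force and the opening at its end, in the units of the state.
- r.sense(): the state, without advancing time (a new reading comes with each control period).
- r.snapshot(name): name is "side" or "top" or "wrist"; returns a dict with "image" (480x640x3 uint8, blue, green, red), "vertical_fov" (degrees; the focal length in pixels is half the picture's height over the tangent of half this angle, whatever the lens; pixels are square), "cx", "cy" (the principal point, pixels), "rvec" (rotation vector, rad) and "tvec" (3), from world to camera coordinates, as OpenCV has them. Camera axes: x right, y down, z forward; pixel columns grow to the right and rows downward; lengths in mm; the calibration is good to about 2 mm. The wrist camera is an equidistant fisheye: a pixel r from the principal point sees the ray r / f radians off the axis. A picture is of the moment at which its call begins. There is no depth.
- r.hand_in(): hands the job in, once; it reports no verdict.
The state is a dict: "time": time; "joint_pos": joint angles; "qd": joint speeds; "joint_efforts": joint torques, N m; "tool_pos": TCP position; "tcp_rot": TCP orientation; "ft_force": force on the tool from outside, world axes, zero at the start; "wrist_torque": the same for the moment, N m; "finger_gap": finger opening in mm.
Only numpy, scipy, OpenCV 4.12 (cv2) and the standard library are available. Lean on these libraries where they do the work, as an engineer would, in place of code of your own. Each camera call takes 0.05 s, during which the arm holds its last target.

## Working session

There is one attempt and no reset: what is moved stays moved. The work goes in short steps, Python scripts to look and compute and a tool call to move; the robot and the scene stay as the last step left them, time stands still between calls to the robot, and variables do not carry over. Pictures are saved under pics/ and viewed, and the job is handed in when it is done.

Besides the shell and the picture viewer there is one more tool, called after "Call:" by a JSON object that holds its "op" and its "data". carry_out: Moves the arm, as the interface text tells. Its arguments: {"type":"object","properties":{"increments":{"type":"array"},"newtons":{"type":"number"}},"required":["increments"]}

```bash
ls; mkdir -p pics; python3 - <<'E'
from bench import r
import cv2
print(r.sense())
for n in ("side","top","wrist"):
    s=r.snapshot(n); cv2.imwrite(f"pics/{n}0.png",s["image"]); print(n,{k:v for k,v in s.items() if k!="image"})
E
```

```text
pics
{'time': 0.0, 'joint_pos': array([ 5.88781040e+01,  7.51406212e+00,  8.53299123e+01,  1.10950089e-03,
        8.72607108e+01, -4.89193421e+00]), 'qd': array([ 0.06670967, -0.07229573, -0.00364322,  0.10663917,  0.01640431,
        0.06371014]), 'joint_efforts': array([ 3.17658414e-03, -5.69415128e+01, -5.00544369e+01,  1.69812017e-05,
        1.52349402e-02, -3.95565462e-05]), 'tool_pos': array([264.86462285, 537.76522566, 230.24926023]), 'tcp_rot': array([-1.79895791e+02, -1.00313038e-02,  1.53769975e+02]), 'ft_force': array([ 0.10570746, -0.46232196, -1.01841264]), 'wrist_torque': array([ 0.02941683,  0.00989679, -0.01036165]), 'finger_gap': 85.45446524007258}
side {'vertical_fov': 55.50976031146808, 'cx': 311.57235519931623, 'cy': 238.23485450371652, 'rvec': array([ 2.22917536, -0.77230082,  0.30431426]), 'tvec': array([-392.97695921,  340.7402403 ,  616.80820679])}
top {'vertical_fov': 45.83878891969318, 'cx': 316.3289775166304, 'cy': 246.42756114448395, 'rvec': array([ 2.09414251, -2.16307212,  0.11858795]), 'tvec': array([ 84.53680928, 530.97474311, 872.32261356])}
wrist {'vertical_fov': 65.70646984690485, 'cx': 318.5409113223965, 'cy': 236.3948435544606, 'rvec': array([-2.43979582, -1.51844262, -0.23024526]), 'tvec': array([-599.33270174,  -38.6835679 ,  380.21710038])}
```

View pics/side0.png

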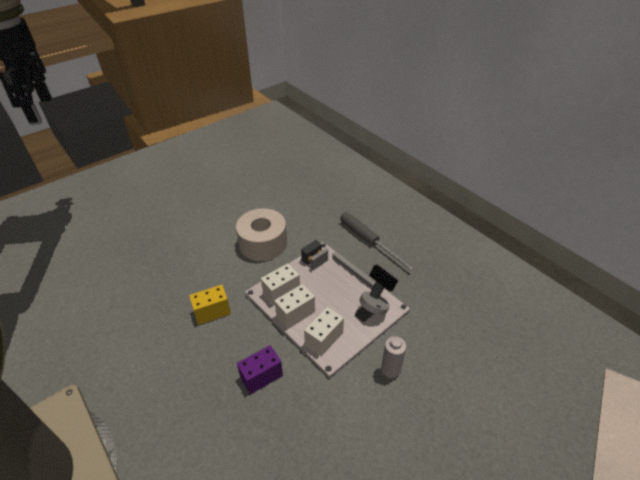

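View pics/top0.png

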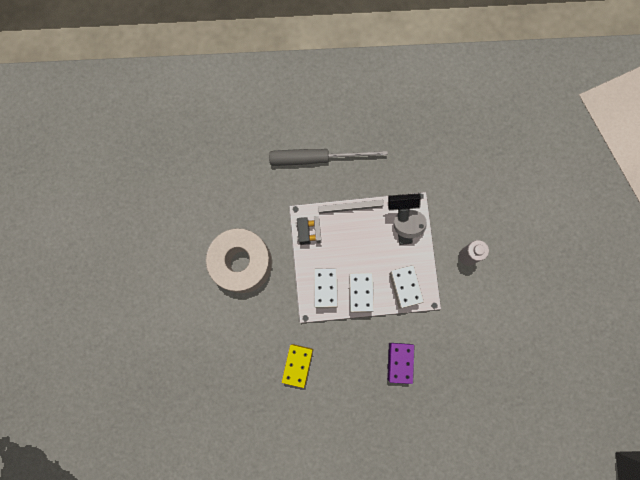

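View pics/wrist0.png

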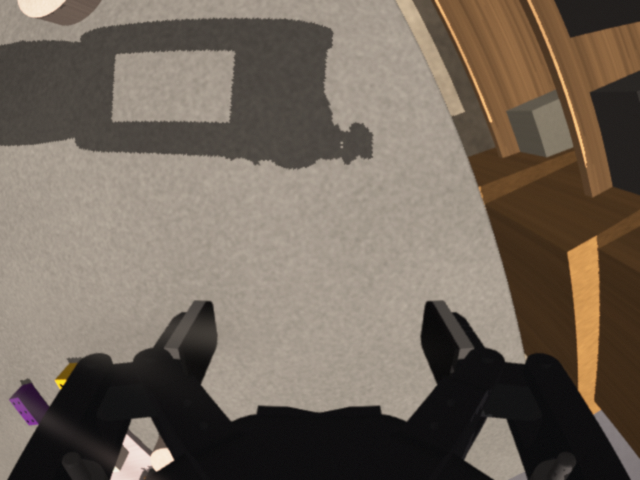

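```bash
cat > h.py <<'E'
import numpy as np, cv2
from scipy.spatial.transform import Rotation as R
def cam(s):
    f=240/np.tan(np.radians(s["vertical_fov"]/2)); K=np.array([[f,0,s["cx"]],[0,f,s["cy"]],[0,0,1]])
    return K,cv2.Rodrigues(np.array(s["rvec"]))[0],np.array(s["tvec"])
def to_plane(s,pts,z):
    K,Rm,t=cam(s); p=np.atleast_2d(pts).astype(float)
    d=np.c_[(p-K[:2,2])/K[0,0],np.ones(len(p))]@Rm; c=-Rm.T@t
    return c+d*((z-c[2])/d[:,2])[:,None]
def proj(s,P):
    K,Rm,t=cam(s); q=np.atleast_2d(P)@Rm.T+t; q=q@K.T; return q[:,:2]/q[:,2:]
E
python3 - <<'E'
import cv2
i=cv2.imread("pics/top0.png"); c=i[180:335,270:500]; cv2.imwrite("pics/topz.png",cv2.resize(c,None,fx=3.4,fy=3.4,interpolation=cv2.INTER_CUBIC))
i=cv2.imread("pics/side0.png"); c=i[210:390,230:430]; cv2.imwrite("pics/sidez.png",cv2.resize(c,None,fx=3.3,fy=3.3,interpolation=cv2.INTER_CUBIC))
E
```

```text
(no output)
```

View pics/topz.png

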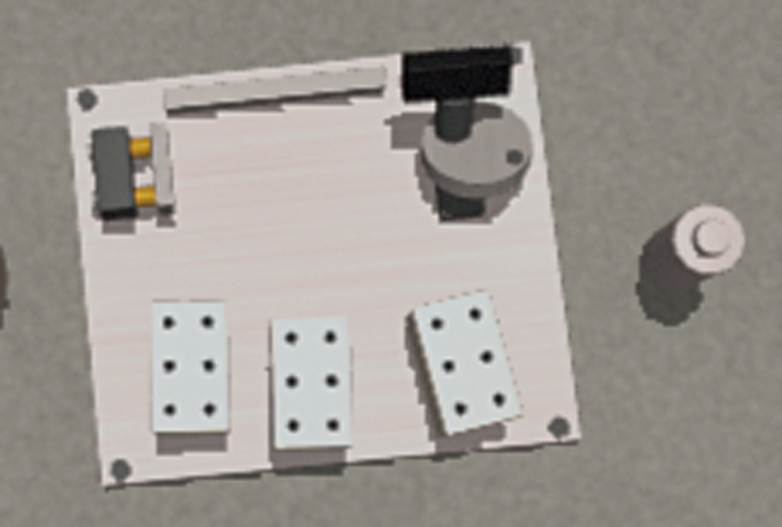

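View pics/sidez.png

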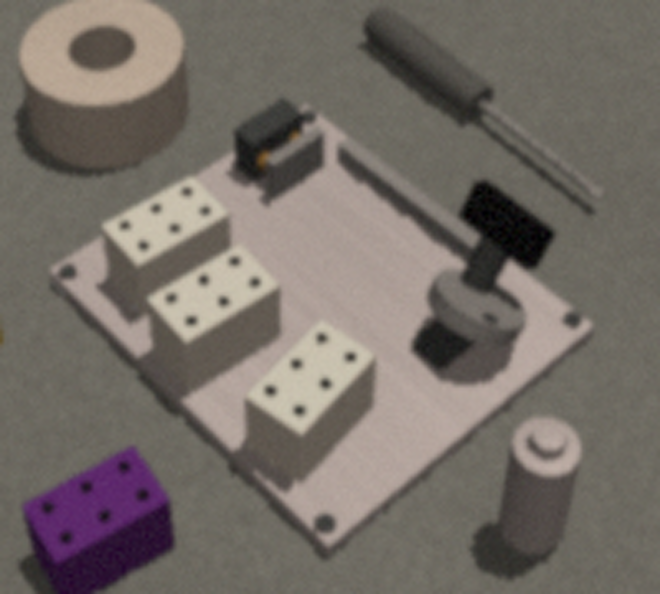

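```bash
cat > seg.py <<'E'
from h import *
# jig fit from plate corners (top view zoom px)
def jigfit(s,px):
    from scipy.optimize import least_squares
    J=np.array([[-49,-108,12],[-49,122,12],[147,122,12],[147,-108,12.]])
    def P(v):
        return (R.from_euler('z',v[2]).apply(J)+[v[0],v[1],0])
    f=least_squares(lambda v:(proj(s,P(v))-px).ravel(),[450,0,np.pi]); return f.x,f.fun.reshape(-1,2)
def holes(img,centres,rad=3):
    g=img.min(2).astype(float); out=[]
    for c in centres:
        x,y=c
        for _ in range(4):
            x0,y0=int(round(x)),int(round(y)); ys,xs=np.mgrid[y0-rad:y0+rad+1,x0-rad:x0+rad+1]
            w=np.clip(np.percentile(g[ys,xs],70)-20-g[ys,xs],0,None)*((xs-x)**2+(ys-y)**2<=rad**2+1); x,y=(w*xs).sum()/w.sum(),(w*ys).sum()/w.sum()
        out.append((x,y))
    return np.array(out)
E
python3 - <<'E'
from seg import *
from bench import r
s=r.snapshot("top"); img=s["image"]
z=lambda a,o,k:np.array(a,float)/k+o-0.35
px=z([(68,88),(530,42),(580,436),(103,484)],(270,180),3.4)
v,res=jigfit(s,px); print("jig",v,np.degrees(v[2]),res.round(2).tolist())
H=[[(168,322),(207,322),(168,366),(208,366),(169,410),(208,410)],[(290,337),(330,337),(291,381),(331,381),(293,426),(333,426)],[(436,323),(474,314),(448,366),(486,357),(460,409),(498,400)]]
ss=r.snapshot("side")
HS=[[(125,225),(144,246),(156,208),(175,228),(187,191),(205,211)],[(171,298),(191,321),(203,280),(224,301),(235,261),(256,282)],[(271,391),(299,411),(297,364),(326,384),(321,339),(350,357)]]
Rj=R.from_euler('z',v[2])
for n,sn,HH,o,k in (("top",s,H,(270,180),3.4),("side",ss,HS,(230,210),3.3)):
  for h in HH:
    hp=holes(sn["image"],z(h,o,k)); w=to_plane(sn,hp,57); c=w.mean(0)
    a=(w[4]+w[5]-w[0]-w[1])/2; 
    if n=="side": a=-a
    print(n,c.round(1),"yaw of x",np.degrees(np.arctan2(a[1],a[0])).round(1),"len",np.linalg.norm(a).round(1),"jig",Rj.inv().apply(c-[v[0],v[1],0]).round(1))
# plate corners in side view
pxs=z([(310,105),(592,324),(330,552),(50,270)],(230,210),3.3)
w=to_plane(ss,pxs,12); print(w.round(1)); print(Rj.inv().apply(w-[v[0],v[1],0]).round(1))
print(to_plane(s,px,12).round(1))
# roller, roll, driver
print("roller top",to_plane(s,z((711,238),(270,180),3.4),86), "roll top", to_plane(s,(238,260),55))
K=[("knobtop c",z((457,73),(270,180),3.4)),]
P=Rj.apply([[-25,74.7,36+43.3],[-30,-6,26],[0,74.7,36]])+[v[0],v[1],0]
print(P.round(1), ((proj(s,P)-(270,180)+.35)*3.4).round(0),((proj(ss,P)-(230,210)+.35)*3.3).round(0))
E
```

```text
jig [567.49283333   1.03966053   3.20712117] 183.7545071459431 [[-0.61, -0.39], [0.33, -0.79], [0.59, 0.75], [-0.34, 0.32]]
top [466.3  55.   57. ] yaw of x 179.3 len 40.1 jig [ 97.4 -60.5  57. ]
top [457.4  -1.   57. ] yaw of x 179.2 len 40.1 jig [109.9  -5.2  57. ]
top [464.2 -72.4  57. ] yaw of x -167.5 len 40.2 jig [107.9  66.5  57. ]
side [468.5  53.7  57. ] yaw of x 178.9 len 40.1 jig [ 95.3 -59.   57. ]
side [459.6  -2.2  57. ] yaw of x 179.3 len 40.1 jig [107.9  -3.8  57. ]
side [466.3 -73.7  57. ] yaw of x -167.4 len 40.0 jig [105.8  67.9  57. ]
[[ 612.6  108.1   12. ]
 [ 625.1 -118.    12. ]
 [ 429.3 -134.4   12. ]
 [ 416.2   96.6   12. ]]
[[ -52.  -103.9   12. ]
 [ -49.7  122.6   12. ]
 [ 146.7  126.1   12. ]
 [ 144.7 -105.3   12. ]]
[[ 608.6  111.    12. ]
 [ 623.1 -116.9   12. ]
 [ 430.  -129.5   12. ]
 [ 414.2   98.6   12. ]]
roller top [[ 513.14197838 -179.22686764   86.        ]] roll top [[513.90698546 191.60630747  55.        ]]
[[597.3 -71.9  79.3]
 [597.    9.   26. ]
 [572.4 -73.5  36. ]] [[457.  65.]
 [276.  97.]
 [452. 137.]] [[506. 215.]
 [398. 194.]
 [466. 293.]]
```

```bash
cat > plan.py <<'E'
from h import *
import sys
from bench import r
def plan(pos,rpy,n,g,show=True):
    st=r.sense(); p=np.array(st["tool_pos"]); Q=R.from_euler('xyz',st["tcp_rot"],degrees=True); T=R.from_euler('xyz',rpy,degrees=True)
    dv=(Q.inv()*T).as_rotvec(); out=[]
    for i in range(n):
        q=Q*R.from_rotvec(dv*i/n); d=q.inv().apply((np.array(pos)-p)/n)/1000
        out.append([d.round(4).tolist(),(dv/n).round(4).tolist(),g])
    print("at",p.round(1),np.round(st["tcp_rot"],1),"dist/row",np.linalg.norm(np.array(pos)-p)/n, "deg/row",np.degrees(np.linalg.norm(dv))/n)
    print(str(out).replace(" ",""))
def state():
    st=r.sense(); print({k:np.round(v,2).tolist() for k,v in st.items() if k in("time","joint_pos","tool_pos","tcp_rot","ft_force","wrist_torque","finger_gap")})
if __name__=="__main__":
    a=[float(x) for x in sys.argv[1:]]; plan(a[:3],a[3:6],int(a[6]),a[7])
E
python3 plan.py 467 54 130 180 0 89.1 12 0
```

```text
at [265.  538.  230.8] [-179.9   -0.   153.8] dist/row 44.50440985176987 deg/row 5.389338752289567
[[[-0.0329,-0.0287,0.0084],[-0.0001,0.0,0.0941],0.0],[[-0.0355,-0.0255,0.0084],[-0.0001,0.0,0.0941],0.0],[[-0.0377,-0.0221,0.0084],[-0.0001,0.0,0.0941],0.0],[[-0.0396,-0.0184,0.0084],[-0.0001,0.0,0.0941],0.0],[[-0.0412,-0.0146,0.0084],[-0.0001,0.0,0.0941],0.0],[[-0.0424,-0.0107,0.0084],[-0.0001,0.0,0.0941],0.0],[[-0.0432,-0.0067,0.0084],[-0.0001,0.0,0.0941],0.0],[[-0.0436,-0.0026,0.0084],[-0.0001,0.0,0.0941],0.0],[[-0.0437,0.0015,0.0084],[-0.0001,0.0,0.0941],0.0],[[-0.0433,0.0056,0.0084],[-0.0001,0.0,0.0941],0.0],[[-0.0426,0.0097,0.0084],[-0.0001,0.0,0.0941],0.0],[[-0.0415,0.0136,0.0084],[-0.0001,0.0,0.0941],0.0]]
```

Call:
{"op": "carry_out", "data": {"increments": [[[-0.033,-0.029,0.008],[0,0,0.094],0],[[-0.036,-0.026,0.008],[0,0,0.094],0],[[-0.038,-0.022,0.008],[0,0,0.094],0],[[-0.04,-0.018,0.008],[0,0,0.094],0],[[-0.041,-0.015,0.008],[0,0,0.094],0],[[-0.042,-0.011,0.008],[0,0,0.094],0],[[-0.043,-0.007,0.008],[0,0,0.094],0],[[-0.044,-0.003,0.008],[0,0,0.094],0],[[-0.044,0.002,0.008],[0,0,0.094],0],[[-0.043,0.006,0.008],[0,0,0.094],0],[[-0.043,0.01,0.008],[0,0,0.094],0],[[-0.042,0.014,0.008],[0,0,0.094],0]]}}

```text
time: 1.45
tool_pos: [464.8, 36.2, 131.5]
tcp_rot: [179.7, -0.2, 87.2]
ft_force: [0.5, 0.4, 1.2]
finger_gap: 85.1
```

```bash
python3 - <<'E'
from bench import r
import cv2
s=r.snapshot("wrist"); cv2.imwrite("pics/w1.png",s["image"])
E
python3 plan.py 467.4 54.3 90 180 0 89.1 3 0
```

```text
at [466.1  30.2 130.4] [1.797e+02 1.000e-01 8.670e+01] dist/row 15.678699795575382 deg/row 0.8197799523517486
[[[0.0081,-0.0001,0.0134],[0.0016,0.0003,-0.0142],0.0],[[0.0081,0.0,0.0135],[0.0016,0.0003,-0.0142],0.0],[[0.0081,0.0002,0.0135],[0.0016,0.0003,-0.0142],0.0]]
```

View pics/w1.png

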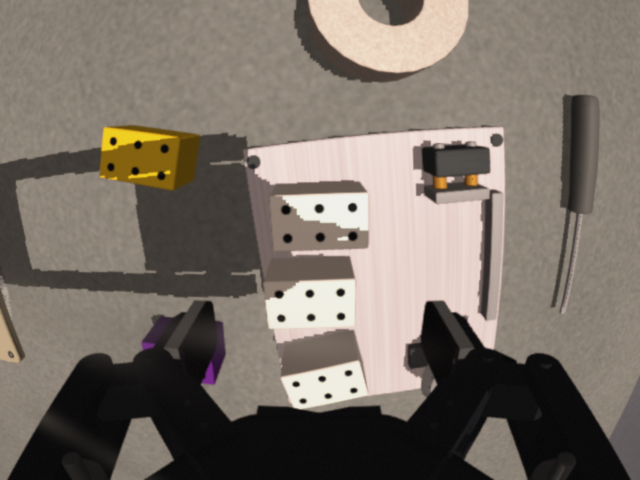

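Call:
{"op": "carry_out", "data": {"increments": [[[0.008,0,0.013],[0.001,0,-0.014],0],[[0.008,0,0.013],[0.001,0,-0.014],0],[[0.008,0,0.013],[0.001,0,-0.014],0],[[0,0,0],[0,0,0],0]]}}

```text
time: 1.9
tool_pos: [466.5, 55.0, 87.2]
tcp_rot: [-180.0, 0.0, 89.1]
ft_force: [-0.1, -0.0, -0.4]
finger_gap: 85.4
```

```bash
python3 plan.py 467.4 54.3 32 180 0 89.1 4 0
```

```text
at [466.5  55.   87.2] [-180.     0.    89.1] dist/row 13.796638767480447 deg/row 0.012642285954561034
[[[-0.0002,0.0002,0.0138],[-0.0002,0.0001,-0.0001],0.0],[[-0.0002,0.0002,0.0138],[-0.0002,0.0001,-0.0001],0.0],[[-0.0002,0.0002,0.0138],[-0.0002,0.0001,-0.0001],0.0],[[-0.0002,0.0002,0.0138],[-0.0002,0.0001,-0.0001],0.0]]
```

Call:
{"op": "carry_out", "data": {"increments": [[[0,0,0.014],[0,0,0],0],[[0,0,0.014],[0,0,0],0],[[0,0,0.014],[0,0,0],0],[[0,0,0.01],[0,0,0],0],[[0,0,0],[0,0,0],0]]}}

```text
time: 2.4
tool_pos: [464.9, 60.7, 31.9]
tcp_rot: [-179.9, 0.0, 89.8]
ft_force: [-0.3, 0.5, 0.7]
finger_gap: 85.6
```

```bash
python3 plan.py 467.4 54.3 30 180 0 89.1 1 0.5;  python3 - <<'E'
from bench import r
import cv2
s=r.snapshot("wrist"); cv2.imwrite("pics/w2.png",s["image"])
E
```

```text
at [464.9  60.7  31.9] [-179.9    0.    89.8] dist/row 7.151704772356395 deg/row 0.6785000263370143
[[[-0.0064,0.0025,0.0019],[-0.0019,0.0002,0.0117],0.5]]
```

View pics/w2.png

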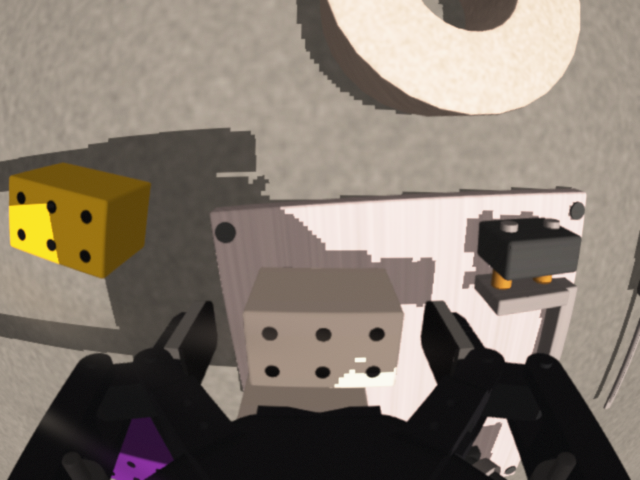

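Call:
{"op": "carry_out", "data": {"increments": [[[-0.006,0.0025,0.001],[0,0,0.012],0]]}}

```text
time: 2.55
tool_pos: [468.2, 55.1, 32.2]
tcp_rot: [-180.0, -0.0, 89.1]
ft_force: [0.5, 0.0, 0.5]
finger_gap: 85.5
```

```bash
python3 plan.py 467.4 54.3 30 180 0 89.1 1 0.5
```

```text
at [468.2  55.1  32.2] [-180.    -0.    89.1] dist/row 2.43649861145274 deg/row 0.03343937248272299
[[[-0.0008,-0.0007,0.0022],[-0.0005,-0.0,0.0003],0.5]]
```

Call:
{"op": "carry_out", "data": {"increments": [[[0,0,0.002],[0,0,0],0.3],[[0,0,0],[0,0,0],0.5],[[0,0,0],[0,0,0],0.7],[[0,0,0],[0,0,0],0.7],[[0,0,0],[0,0,0],0.7]], "newtons": 30}}

```text
time: 3.05
tool_pos: [470.1, 54.0, 32.0]
tcp_rot: [179.8, 0.0, 89.0]
ft_force: [-0.6, -0.9, -1.7]
finger_gap: 59.3
```

```bash
python3 - <<'E'
from plan import *
state()
J=np.array([568.3,0.5,0]);yaw=183.6
Rj=R.from_euler('z',yaw,degrees=True)
for y in(-42,-6,30): print(y,(Rj.apply([0,y,0])+J).round(1),(Rj.apply([10,y,0])+J).round(1))
s=r.snapshot("wrist"); cv2.imwrite("pics/w3.png",s["image"])
E
```

```text
{'time': 3.05, 'joint_pos': [0.34, -0.89, 115.97, -0.01, 64.76, 1.35], 'tool_pos': [470.06, 53.95, 31.99], 'tcp_rot': [179.84, 0.0, 88.99], 'ft_force': [-0.62, -0.89, -1.66], 'wrist_torque': [-0.01, 0.02, -0.03], 'finger_gap': 59.28}
-42 [565.7  42.4   0. ] [555.7  41.8   0. ]
-6 [567.9   6.5   0. ] [557.9   5.9   0. ]
30 [570.2 -29.4   0. ] [560.2 -30.1   0. ]
```

View pics/w3.png

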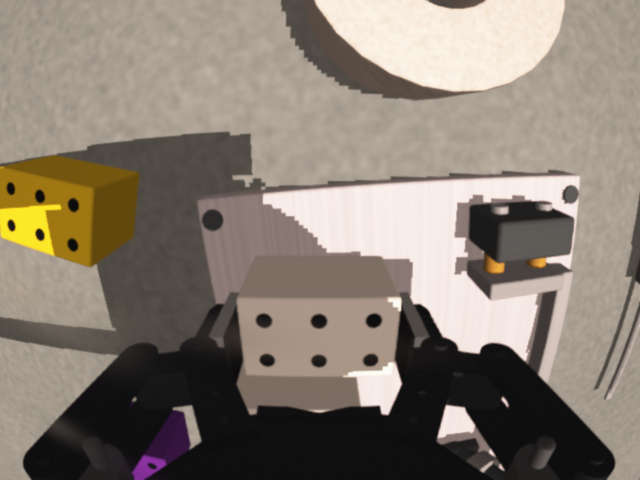

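```bash
cat > jp.py <<'E'
# usage: jp.py jigx jigy z yawoff n g : plan to jig coords, tool yaw = jig yaw-90
from plan import *
J=np.array([568.3,0.5,0]);YAW=183.6
if __name__=="__main__":
    a=[float(x) for x in sys.argv[1:]]
    Rj=R.from_euler('z',YAW,degrees=True)
    p=Rj.apply([a[0],a[1],0])+J; p[2]=a[2]
    st=r.sense(); t=Rj.inv().apply(np.array(st["tool_pos"])-J); f=Rj.inv().apply(st["ft_force"])
    print("jig now",t.round(1),"F jig",f.round(1),"t",st["time"])
    plan(p,[180,0,YAW-90+a[3]],int(a[4]),a[5])
E
python3 jp.py 15 -37 38 0 6 .7
```

```text
jig now [ 94.7 -59.6  32. ] F jig [-0.7  0.2 -0.8] t 3.1
at [470.  54.  32.] [179.8   0.   89. ] dist/row 13.8413456460949 deg/row 0.768049620065372
[[[-0.0027,0.0135,-0.001],[0.0005,0.0,-0.0134],0.7],[[-0.0029,0.0135,-0.001],[0.0005,0.0,-0.0134],0.7],[[-0.003,0.0135,-0.001],[0.0005,0.0,-0.0134],0.7],[[-0.0032,0.0134,-0.001],[0.0005,0.0,-0.0134],0.7],[[-0.0034,0.0134,-0.001],[0.0005,0.0,-0.0134],0.7],[[-0.0036,0.0133,-0.001],[0.0005,0.0,-0.0134],0.7]]
```

Call:
{"op": "carry_out", "data": {"increments": [[[0,0,-0.006],[0,0,0],0.7],[[-0.003,0.013,0],[0,0,-0.013],0.7],[[-0.003,0.013,0],[0,0,-0.013],0.7],[[-0.003,0.013,0],[0,0,-0.013],0.7],[[-0.003,0.013,0],[0,0,-0.013],0.7],[[-0.003,0.013,0],[0,0,-0.013],0.7],[[-0.003,0.01,0],[0,0,-0.013],0.7]]}}

```text
time: 3.8
tool_pos: [516.6, 38.0, 32.2]
tcp_rot: [-176.3, -0.2, 94.0]
ft_force: [-41.9, 6.5, 45.2]
finger_gap: 60.0
```

```bash
python3 jp.py 12 -37 38 0 1 .7;  python3 - <<'E'
from bench import r
import cv2
s=r.snapshot("wrist"); cv2.imwrite("pics/w4.png",s["image"])
s=r.snapshot("top"); cv2.imwrite("pics/t4.png",cv2.resize(s["image"][180:335,270:500],None,fx=3.4,fy=3.4,interpolation=cv2.INTER_CUBIC))
E
```

```text
jig now [ 49.3 -40.7  32.2] F jig [41.4 -9.1 45.2] t 3.8
at [516.6  38.   32.2] [-176.3   -0.2   94. ] dist/row 37.918239670714904 deg/row 3.7561417055908204
[[[-0.0039,0.0368,-0.0082],[-0.0651,-0.0042,0.0064],0.7]]
```

View pics/w4.png

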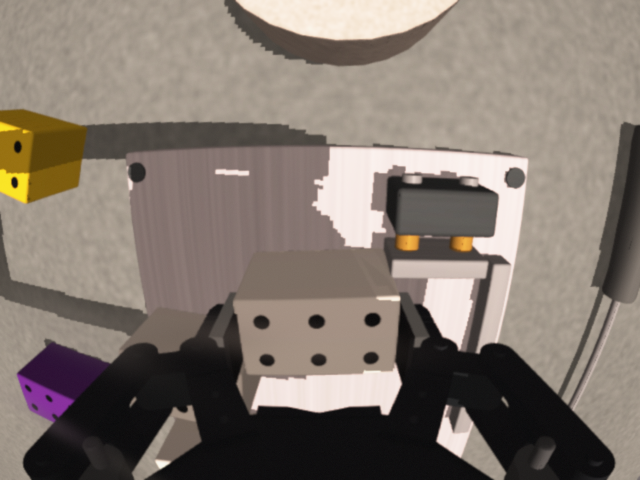

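View pics/t4.png

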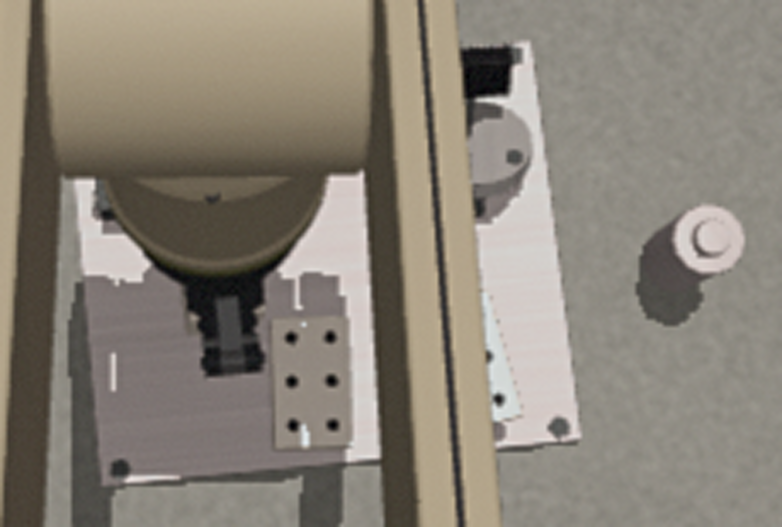

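Call:
{"op": "carry_out", "data": {"increments": [[[0,-0.002,-0.006],[-0.03,0,0],0.7],[[0,0,-0.006],[-0.03,0,0],0.7],[[0,0,0],[0,0,0],0.7]]}}

```text
time: 4.2
tool_pos: [511.4, 38.7, 43.6]
tcp_rot: [-179.3, -0.3, 94.0]
ft_force: [1.2, -0.6, -0.5]
finger_gap: 59.3
```

```bash
python3 jp.py 12 -37 40 0 3 .7
```

```text
jig now [ 54.4 -41.7  43.6] F jig [-1.2  0.6 -0.5] t 4.2
at [511.4  38.7  43.6] [-179.3   -0.3   94. ] dist/row 14.277303424844282 deg/row 0.2886710792409766
[[[-0.0017,0.0141,0.001],[-0.004,-0.0018,0.0025],0.7],[[-0.0016,0.0141,0.0011],[-0.004,-0.0018,0.0025],0.7],[[-0.0016,0.0141,0.0011],[-0.004,-0.0018,0.0025],0.7]]
```

Call:
{"op": "carry_out", "data": {"increments": [[[-0.002,0.014,0],[-0.004,-0.002,0.002],0.7],[[-0.002,0.014,0],[-0.004,-0.002,0.002],0.7],[[-0.001,0.01,0],[-0.004,-0.002,0.002],0.7],[[0,0,0],[0,0,0],0.7]]}}

```text
time: 4.6
tool_pos: [521.5, 34.9, 34.5]
tcp_rot: [-176.2, 0.0, 93.9]
ft_force: [2.1, -2.0, 0.1]
finger_gap: 59.4
```

```bash
python3 jp.py 10 -38 36 0 2 .7;  python3 - <<'E'
from bench import r
import cv2
s=r.snapshot("wrist"); cv2.imwrite("pics/w5.png",s["image"])
s=r.snapshot("side"); cv2.imwrite("pics/s5.png",cv2.resize(s["image"][210:390,230:430],None,fx=3.3,fy=3.3,interpolation=cv2.INTER_CUBIC))
E
```

```text
jig now [ 44.6 -37.3  34.5] F jig [-2.   2.1  0.1] t 4.6
at [521.5  34.9  34.5] [-176.2    0.    93.9] dist/row 17.303992294039062 deg/row 1.8915360896880533
[[[0.0003,0.0172,-0.0019],[-0.0329,0.0003,0.0029],0.7],[[0.0003,0.0172,-0.0013],[-0.0329,0.0003,0.0029],0.7]]
```

View pics/w5.png

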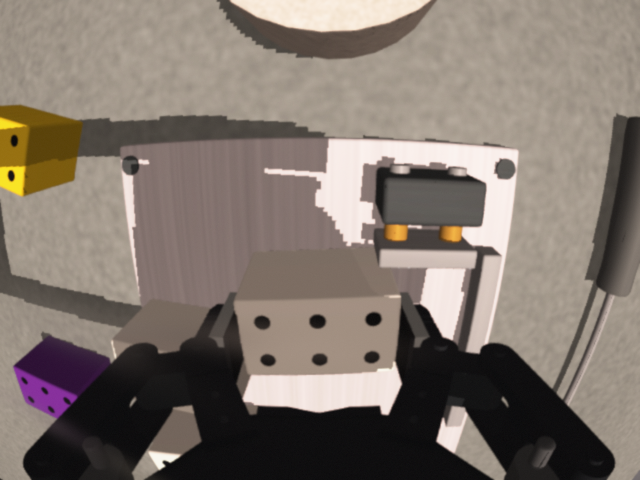

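View pics/s5.png

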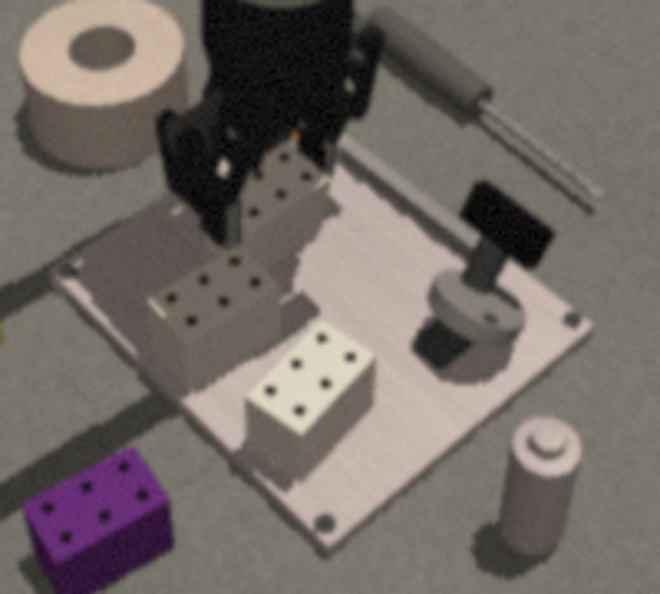

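```bash
cat > settle.py <<'E'
from jp import *
n=int(sys.argv.pop(1))
for _ in range(n): s=r.snapshot("wrist")
a=[float(x) for x in sys.argv[1:]]
Rj=R.from_euler('z',YAW,degrees=True)
p=Rj.apply([a[0],a[1],0])+J; p[2]=a[2]
st=r.sense(); t=Rj.inv().apply(np.array(st["tool_pos"])-J); f=Rj.inv().apply(st["ft_force"])
print("jig now",t.round(1),"F jig",f.round(1),"t",st["time"],"gap",st["finger_gap"])
plan(p,[180,0,YAW-90+a[3]],int(a[4]),a[5])
E
python3 settle.py 2 25 -38 42 0 1 .7
```

```text
jig now [ 44.3 -37.6  34.9] F jig [ 0.5  2.3 -3.2] t 4.8 gap 59.28455965739099
at [521.7  35.2  34.9] [-176.3   -0.    93.9] dist/row 20.601319117041307 deg/row 3.6761483088198204
[[[0.0003,0.0188,-0.0083],[-0.0639,0.0,0.0058],0.7]]
```

Call:
{"op": "carry_out", "data": {"increments": [[[0,0.019,-0.008],[-0.064,0,0.006],0.7]]}}

```text
time: 4.9
tool_pos: [539.8, 36.4, 40.4]
tcp_rot: [-179.8, 0.0, 93.6]
ft_force: [-0.6, -2.0, -1.5]
finger_gap: 59.0
```

```bash
python3 settle.py 3 10 -38 36 0 1 .7
```

```text
jig now [ 23.5 -37.5  42.9] F jig [-1.7  2.4 -0.5] t 5.05 gap 59.21431997209185
at [542.5  36.5  42.9] [179.8   0.   93.6] dist/row 15.21309577547468 deg/row 0.17570679993488342
[[[0.0005,0.0135,0.007],[0.003,0.0003,-0.0002],0.7]]
```

Call:
{"op": "carry_out", "data": {"increments": [[[0,0.0135,0.006],[0.003,0,0],0.7]]}}

```text
time: 5.15
tool_pos: [555.3, 37.2, 37.8]
tcp_rot: [-180.0, 0.0, 93.6]
ft_force: [-0.4, -1.2, -1.4]
finger_gap: 59.2
```

```bash
python3 settle.py 3 3 -38 33 0 1 .7
```

```text
jig now [  9.6 -37.5  37.1] F jig [-0.7  2.5 -1.4] t 5.3 gap 59.459370596543096
at [556.3  37.3  37.1] [-180.     0.    93.6] dist/row 7.84430691276383 deg/row 0.017013207608328973
[[[0.0005,0.0066,0.0041],[-0.0,0.0003,-0.0001],0.7]]
```

Call:
{"op": "carry_out", "data": {"increments": [[[0,0.006,0.003],[0,0,0],0.7]]}}

```text
time: 5.4
tool_pos: [561.8, 37.8, 34.3]
tcp_rot: [-179.9, 0.0, 93.6]
ft_force: [-1.1, -1.1, -1.1]
finger_gap: 59.4
```

```bash
python3 settle.py 3 0 -38 33 0 1 .7
```

```text
jig now [  3.7 -37.7  34. ] F jig [-1.3  1.4 -0.6] t 5.55 gap 59.66760815297424
at [562.3  37.9  34. ] [-180.     0.    93.6] dist/row 3.8141254005620944 deg/row 0.018945560437410042
[[[0.0003,0.0037,0.001],[-0.0003,0.0001,-0.0],0.7]]
```

Call:
{"op": "carry_out", "data": {"increments": [[[0,0.003,0.001],[0,0,0],0.7]]}}

```text
time: 5.65
tool_pos: [564.4, 38.2, 32.8]
tcp_rot: [-179.9, -0.0, 93.6]
ft_force: [-15.7, 0.5, 9.4]
finger_gap: 59.6
```

```bash
python3 settle.py 3 0 -38 33 0 1 .7; cp /dev/null /dev/null; python3 - <<'E'
from bench import r
import cv2
s=r.snapshot("wrist"); cv2.imwrite("pics/w6.png",s["image"])
s=r.snapshot("side"); cv2.imwrite("pics/s6.png",cv2.resize(s["image"][210:390,230:430],None,fx=3.3,fy=3.3,interpolation=cv2.INTER_CUBIC))
E
```

```text
jig now [  1.6 -37.8  32.5] F jig [ 4.3 -0.4  1.2] t 5.8 gap 59.44723509937063
at [564.3  38.2  32.5] [-179.9   -0.    93.6] dist/row 1.7198280976956355 deg/row 0.14614337234845187
[[[0.0002,0.0016,-0.0005],[-0.0025,-0.0002,-0.0],0.7]]cp: '/dev/null' and '/dev/null' are the same file
```

View pics/w6.png

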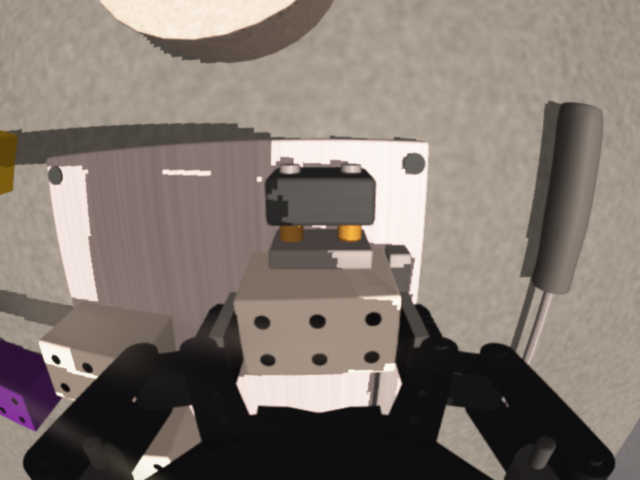

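View pics/s6.png

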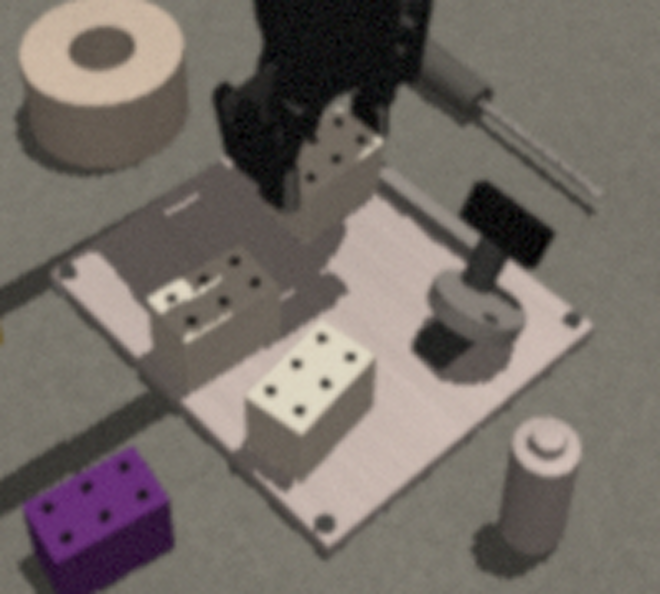

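Call:
{"op": "carry_out", "data": {"increments": [[[0.003,0.001,0],[0,0,0],0.7]]}}

```text
time: 6.0
tool_pos: [564.3, 40.2, 32.2]
tcp_rot: [-179.8, 0.1, 93.6]
ft_force: [-6.8, -8.8, 2.0]
finger_gap: 59.6
```

```bash
python3 settle.py 2 0 -42 33 0 1 .7
```

```text
jig now [  1.5 -40.   32.2] F jig [6.7 5.6 1.8] t 6.1 gap 59.55007103809501
at [564.3  40.3  32.2] [-1.798e+02  1.000e-01  9.360e+01] dist/row 2.64519537941467 deg/row 0.25462025591304893
[[[0.002,0.0015,-0.0008],[-0.0042,0.0013,-0.0001],0.7]]
```

Call:
{"op": "carry_out", "data": {"increments": [[[0.002,0,0],[0,0,0],0.7]]}}

```text
time: 6.2
tool_pos: [564.1, 41.0, 32.2]
tcp_rot: [-179.8, 0.2, 93.6]
ft_force: [-1.5, -8.8, 1.0]
finger_gap: 59.6
```

```bash
python3 settle.py 2 0 -42 33 0 1 .7;  python3 - <<'E'
from bench import r
import cv2
s=r.snapshot("wrist"); cv2.imwrite("pics/w7.png",s["image"])
E
```

```text
jig now [  1.6 -40.8  32.2] F jig [ 3.4  7.  -0.6] t 6.3 gap 59.56961783495095
at [564.1  41.1  32.2] [-179.8    0.2   93.6] dist/row 2.177423080978682 deg/row 0.3104933249108262
[[[0.0012,0.0016,-0.0008],[-0.0043,0.0033,-0.0005],0.7]]
```

View pics/w7.png

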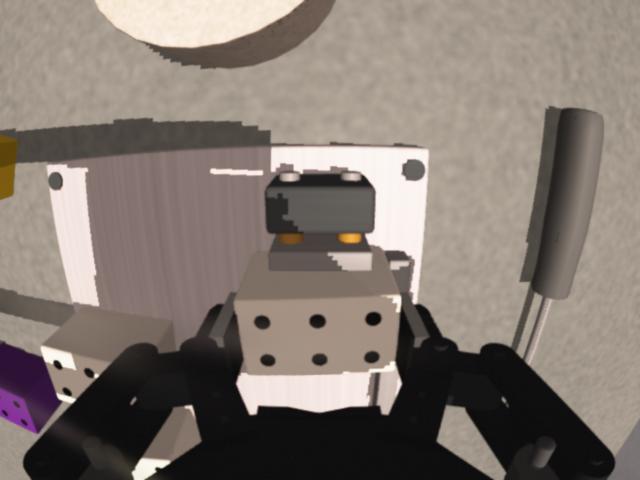

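Call:
{"op": "carry_out", "data": {"increments": [[[0,0,0],[0,0,0],0.3],[[0,0,0],[0,0,0],0],[[0,0,-0.02],[0,0,0],0]]}}

```text
time: 6.65
tool_pos: [562.8, 40.6, 50.0]
tcp_rot: [-179.6, 0.2, 93.5]
ft_force: [-0.3, 0.1, 0.8]
finger_gap: 84.8
```

```bash
python3 settle.py 2 50 -20 90 -4 1 0; python3 plan.py 458.5 -1.6 90 180 0 89.2 2 0
```

```text
jig now [ -1.6 -40.2  55.2] F jig [-0.8 -0.9  0.6] t 6.75 gap 85.16857891717589
at [567.3  40.7  55.2] [179.8   0.2  93.6] dist/row 65.36669605112641 deg/row 3.962220467829515
[[[-0.0204,-0.0514,-0.0348],[0.0028,0.0039,0.069],0.0]]
at [567.3  40.7  55.2] [179.8   0.2  93.6] dist/row 60.91004722005807 deg/row 2.1806689752272055
[[[-0.0178,-0.0556,-0.0175],[0.0014,0.002,0.038],0.0],[[-0.0199,-0.0549,-0.0174],[0.0014,0.002,0.038],0.0]]
```

Call:
{"op": "carry_out", "data": {"increments": [[[0,0,-0.04],[0,0,0],0]]}}

```text
time: 6.85
tool_pos: [563.3, 41.2, 89.9]
tcp_rot: [-179.6, 0.2, 93.6]
ft_force: [-0.9, -0.1, -0.8]
finger_gap: 85.3
```

```bash
python3 settle.py 3 50 -20 90 -4 1 0 >/dev/null; python3 plan.py 458.5 -1.6 95 180 0 89.2 3 0
```

```text
at [570.4  41.2  98.7] [179.4   0.2  93.6] dist/row 39.941528273316365 deg/row 1.4707426231315026
[[[-0.0119,-0.0381,0.0009],[0.0035,0.0013,0.0254],0.0],[[-0.0129,-0.0378,0.001],[0.0035,0.0013,0.0254],0.0],[[-0.0138,-0.0375,0.0011],[0.0035,0.0013,0.0254],0.0]]
```

Call:
{"op": "carry_out", "data": {"increments": [[[-0.012,-0.038,0],[0,0,0.025],0],[[-0.013,-0.038,0],[0,0,0.025],0]]}}

```text
time: 7.2
tool_pos: [497.2, 13.4, 96.0]
tcp_rot: [179.3, 0.2, 90.8]
ft_force: [-0.9, -0.2, 1.0]
finger_gap: 85.6
```

```bash
python3 settle.py 4 50 -20 90 -4 1 0 >/dev/null; python3 plan.py 458.5 -1.6 80 180 0 89.2 1 0;python3 - <<'E'
from bench import r
import cv2
s=r.snapshot("wrist"); cv2.imwrite("pics/w8.png",s["image"])
s=r.snapshot("side"); cv2.imwrite("pics/s8.png",cv2.resize(s["image"][210:390,230:430],None,fx=3.3,fy=3.3,interpolation=cv2.INTER_CUBIC))
E
```

```text
at [496.9  13.3  96. ] [1.794e+02 1.000e-01 9.070e+01] dist/row 44.180892655278285 deg/row 1.67371252909592
[[[-0.0143,-0.0388,0.0156],[0.0111,0.0024,0.0269],0.0]]
```

View pics/w8.png

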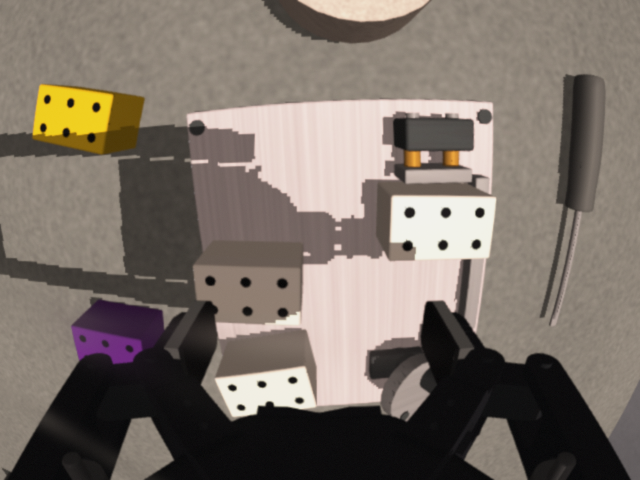

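View pics/s8.png

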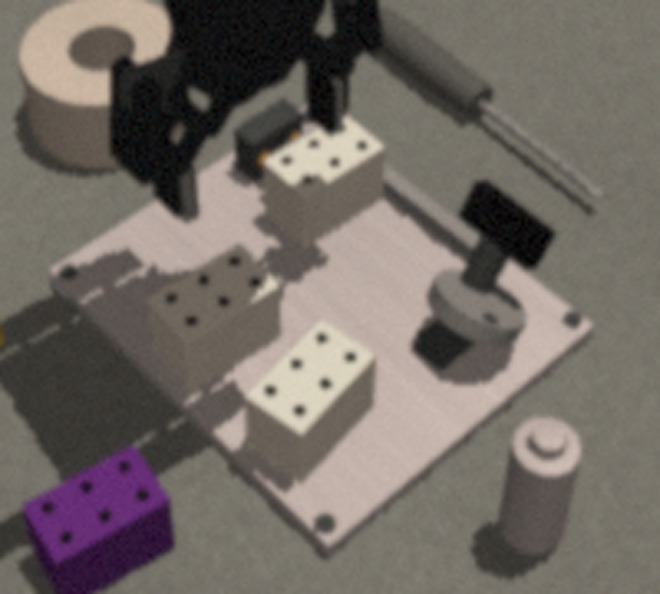

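Call:
{"op": "carry_out", "data": {"increments": [[[-0.014,-0.039,0.012],[0.011,0.002,0.027],0]]}}

```text
time: 7.6
tool_pos: [465.2, -0.5, 87.4]
tcp_rot: [179.5, 0.0, 89.3]
ft_force: [-0.5, -1.1, 0.8]
finger_gap: 85.3
```

```bash
python3 settle.py 3 50 -20 90 -4 1 0 >/dev/null; python3 plan.py 458.5 -1.6 45 180 0 89.2 1 0
```

```text
at [458.3  -1.   83. ] [-179.9    0.    89.2] dist/row 37.986433180775 deg/row 0.08086526114515308
[[[-0.0006,0.0003,0.038],[-0.0014,0.0003,0.0002],0.0]]
```

Call:
{"op": "carry_out", "data": {"increments": [[[-0.0005,0,0.03],[-0.001,0,0],0]]}}

```text
time: 7.85
tool_pos: [463.9, -1.8, 57.5]
tcp_rot: [179.4, 0.1, 89.2]
ft_force: [1.3, -1.2, 0.7]
finger_gap: 85.4
```

```bash
python3 settle.py 3 50 -20 90 -4 1 0 >/dev/null; python3 plan.py 458.5 -1.6 29 180 0 89.2 1 0
```

```text
at [458.1  -1.2  52.2] [-179.8   -0.    89.2] dist/row 23.214534756444934 deg/row 0.15809346487777437
[[[-0.0004,0.0005,0.0232],[-0.0026,-0.0001,0.0008],0.0]]
```

Call:
{"op": "carry_out", "data": {"increments": [[[-0.0004,0.0005,0.022],[-0.0026,0,0.001],0]]}}

```text
time: 8.1
tool_pos: [463.0, -1.7, 34.1]
tcp_rot: [179.6, 0.0, 89.2]
ft_force: [1.3, -0.2, 0.5]
finger_gap: 85.3
```

```bash
python3 settle.py 3 50 -20 90 -4 1 0 >/dev/null; python3 plan.py 458.5 -1.6 29 180 0 89.2 1 0
```

```text
at [458.7  -1.3  30.5] [-179.9   -0.    89.2] dist/row 1.5820225648480153 deg/row 0.07269594071699167
[[[-0.0003,-0.0002,0.0015],[-0.0012,-0.0003,0.0002],0.0]]
```

Call:
{"op": "carry_out", "data": {"increments": [[[0,0,0],[0,0,0],0.7],[[0,0,0],[0,0,0],0.7],[[0,0,0],[0,0,0],0.7],[[0,0,0],[0,0,0],0.7]]}}

```text
time: 8.65
tool_pos: [462.3, -1.3, 35.4]
tcp_rot: [179.8, 0.0, 89.2]
ft_force: [0.4, -0.3, -1.4]
finger_gap: 59.2
```

```bash
python3 settle.py 2 106 -5 42 0 1 .7
```

```text
jig now [106.1  -4.9  35.1] F jig [-0.6 -0.6 -2.5] t 8.75 gap 59.43064961688242
at [462.1  -1.3  35.1] [179.8   0.   89.2] dist/row 6.854467042153859 deg/row 4.356810922380393
[[[0.0001,0.0001,-0.0069],[0.0041,0.0003,-0.0759],0.7]]
```

Call:
{"op": "carry_out", "data": {"increments": [[[0,0,-0.01],[0.004,0,-0.076],0.7]]}}

```text
time: 8.85
tool_pos: [460.6, -1.1, 43.9]
tcp_rot: [-179.8, -0.0, 93.6]
ft_force: [-0.2, 0.5, -0.9]
finger_gap: 58.9
```

```bash
python3 settle.py 3 65 2 44 0 1 .7
```

```text
jig now [105.4  -4.7  45.7] F jig [-0.9 -0.1 -0.9] t 9.0 gap 59.33962683266177
at [462.8  -1.4  45.7] [179.9   0.   93.5] dist/row 41.02764539247245 deg/row 0.123891279910553
[[[-0.0067,0.0404,0.0018],[0.0016,0.0006,-0.0013],0.7]]
```

Call:
{"op": "carry_out", "data": {"increments": [[[-0.007,0.04,0.001],[0.002,0,-0.001],0.7]]}}

```text
time: 9.1
tool_pos: [497.1, -5.0, 41.8]
tcp_rot: [-179.5, -0.1, 93.5]
ft_force: [0.1, -0.2, -0.8]
finger_gap: 59.0
```

```bash
python3 settle.py 3 30 2 44 0 1 .7
```

```text
jig now [64.9  2.5 43.4] F jig [-0.  -0.8 -0.2] t 9.25 gap 59.06568765128708
at [503.7  -6.1  43.4] [-179.9    0.    93.5] dist/row 34.87305786219722 deg/row 0.16706745949201815
[[[0.0006,0.0349,-0.0006],[-0.0017,0.0003,-0.0023],0.7]]
```

Call:
{"op": "carry_out", "data": {"increments": [[[0,0.035,-0.001],[-0.002,0,-0.002],0.7]]}}

```text
time: 9.35
tool_pos: [533.7, -3.7, 41.4]
tcp_rot: [-179.6, -0.0, 93.5]
ft_force: [0.6, 0.5, -1.4]
finger_gap: 59.4
```

```bash
python3 settle.py 3 8 2 41 0 1 .7;python3 - <<'E'
from bench import r
import cv2
s=r.snapshot("wrist"); cv2.imwrite("pics/w9.png",s["image"])
s=r.snapshot("side"); cv2.imwrite("pics/s9.png",cv2.resize(s["image"][210:390,230:430],None,fx=3.3,fy=3.3,interpolation=cv2.INTER_CUBIC))
E
```

```text
jig now [29.3  2.6 43.9] F jig [ 0.2  0.3 -1.2] t 9.5 gap 59.14380918603974
at [539.2  -3.9  43.9] [180.    0.   93.5] dist/row 21.508508448393826 deg/row 0.08489982951532452
[[[0.0006,0.0213,0.0029],[0.0001,0.0002,-0.0015],0.7]]
```

View pics/w9.png

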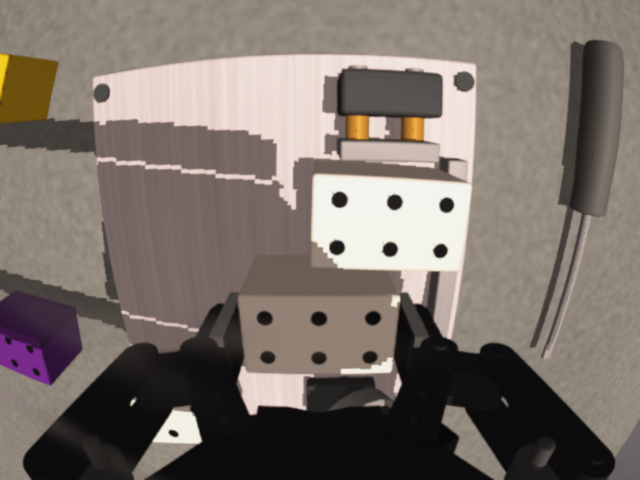

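View pics/s9.png

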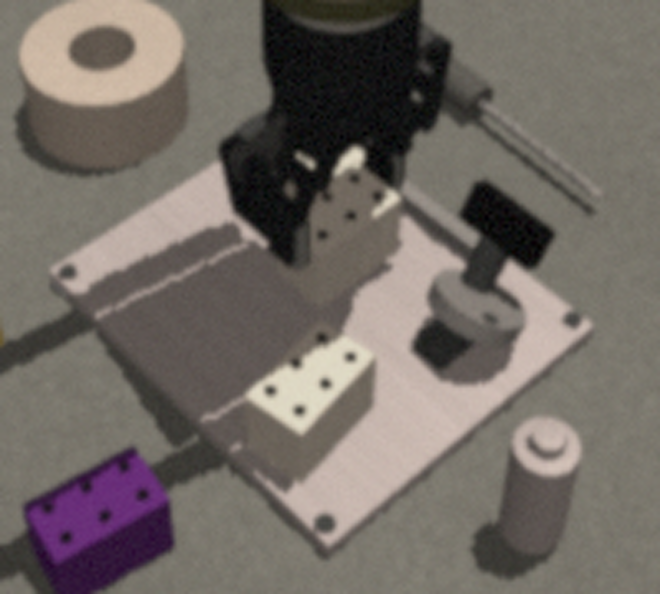

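Call:
{"op": "carry_out", "data": {"increments": [[[0,0.021,0.003],[0,0,-0.001],0.7]]}}

```text
time: 9.7
tool_pos: [556.9, -2.6, 41.2]
tcp_rot: [-179.9, 0.0, 93.6]
ft_force: [0.3, 0.1, -0.6]
finger_gap: 59.4
```

```bash
python3 settle.py 3 4 2 36 0 1 .7
```

```text
jig now [ 9.5  2.5 41.7] F jig [ 0.3 -0.8 -1.1] t 9.85 gap 59.41136726378803
at [559.   -2.6  41.7] [180.    0.   93.6] dist/row 7.93573393776483 deg/row 0.032514134601046026
[[[0.0006,0.0055,0.0057],[0.0003,0.0004,-0.0003],0.7]]
```

Call:
{"op": "carry_out", "data": {"increments": [[[0,0.0045,0.005],[0,0,0],0.7]]}}

```text
time: 9.95
tool_pos: [563.0, -2.4, 37.3]
tcp_rot: [179.9, 0.0, 93.6]
ft_force: [-0.2, 1.4, -1.6]
finger_gap: 59.3
```

```bash
python3 settle.py 3 4 2 34 0 1 .7
```

```text
jig now [ 5.7  2.5 36.4] F jig [-0.1  1.3 -0.6] t 10.1 gap 59.421491261724356
at [562.8  -2.3  36.4] [-180.     0.    93.6] dist/row 2.977176057779346 deg/row 0.03914705852373779
[[[0.0005,0.0017,0.0024],[-0.0004,0.0002,-0.0005],0.7]]
```

Call:
{"op": "carry_out", "data": {"increments": [[[0,0.003,0.002],[0,0,0],0.7]]}}

```text
time: 10.2
tool_pos: [565.5, -2.2, 34.5]
tcp_rot: [-180.0, 0.0, 93.6]
ft_force: [1.6, 0.7, -1.0]
finger_gap: 59.4
```

```bash
python3 settle.py 3 1 2 32 0 1 .7
```

```text
jig now [ 2.8  2.5 34.2] F jig [ 0.2 -0.4 -1.3] t 10.35 gap 59.104970981915194
at [565.6  -2.1  34.2] [-180.     0.    93.6] dist/row 2.9274722029529094 deg/row 0.05221504676673139
[[[0.0005,0.0018,0.0022],[-0.0008,0.0002,-0.0004],0.7]]
```

Call:
{"op": "carry_out", "data": {"increments": [[[0,0.0025,0.002],[0,0,0],0.7]]}}

```text
time: 10.45
tool_pos: [567.0, -2.1, 33.4]
tcp_rot: [-179.8, 0.0, 93.6]
ft_force: [-28.1, -1.1, 41.0]
finger_gap: 59.3
```

```bash
python3 settle.py 3 1 2 31 0 1 .7
```

```text
jig now [ 0.7  2.6 33.5] F jig [10.3 -0.6 13.9] t 10.6 gap 59.23553248438319
at [567.8  -2.1  33.5] [-179.9    0.    93.6] dist/row 2.6009146019753833 deg/row 0.12130246148489046
[[[0.0006,-0.0003,0.0025],[-0.002,0.0004,-0.0004],0.7]]
```

Call:
{"op": "carry_out", "data": {"increments": [[[0.003,0,-0.0005],[0,0,0],0.7]]}}

```text
time: 10.7
tool_pos: [567.5, 0.6, 34.4]
tcp_rot: [-179.9, 0.0, 93.6]
ft_force: [-0.9, -0.1, -1.8]
finger_gap: 59.4
```

```bash
python3 settle.py 3 1 -3 33 0 1 .7
```

```text
jig now [ 0.7 -0.6 34. ] F jig [-0.3 -0.5 -0.9] t 10.85 gap 59.41941037801423
at [567.5   1.   34. ] [-179.9    0.    93.6] dist/row 2.6037307676880674 deg/row 0.12296896188164241
[[[0.0024,-0.0003,0.001],[-0.0021,0.0003,-0.0002],0.7]]
```

No contact yet at y −0.6; continue towards segment A.

Call:
{"op": "carry_out", "data": {"increments": [[[0.003,0.0005,0],[0,0,0],0.7]]}}

```text
time: 10.95
tool_pos: [567.4, 3.6, 33.6]
tcp_rot: [-179.8, 0.1, 93.6]
ft_force: [-6.6, -8.2, 5.0]
finger_gap: 59.5
```

```bash
python3 settle.py 3 1 -3 33 0 1 .7
```

```text
jig now [ 0.7 -3.4 33.7] F jig [5.  3.3 1.3] t 11.1 gap 59.53184150849263
at [567.4   3.9  33.7] [-179.8    0.    93.6] dist/row 0.8498417578875006 deg/row 0.19060864866792773
[[[-0.0004,-0.0003,0.0007],[-0.0032,0.0008,-0.0001],0.7]]
```

Call:
{"op": "carry_out", "data": {"increments": [[[0.002,0.0005,0],[0,0,0],0.7]]}}

```text
time: 11.2
tool_pos: [567.4, 4.8, 33.7]
tcp_rot: [-179.7, 0.1, 93.6]
ft_force: [-6.9, -10.2, 6.4]
finger_gap: 59.4
```

```bash
python3 settle.py 3 1 -3 33 0 1 .7;python3 - <<'E'
from bench import r
import cv2
s=r.snapshot("wrist"); cv2.imwrite("pics/w10.png",s["image"])
E
```

```text
jig now [ 0.7 -4.4 33.7] F jig [6.3 7.  3.9] t 11.35 gap 59.30027005877421
at [567.4   4.9  33.7] [-1.798e+02  1.000e-01  9.360e+01] dist/row 1.6265810825653466 deg/row 0.28298741404036193
[[[-0.0014,-0.0003,0.0007],[-0.0044,0.0023,-0.0003],0.7]]
```

View pics/w10.png

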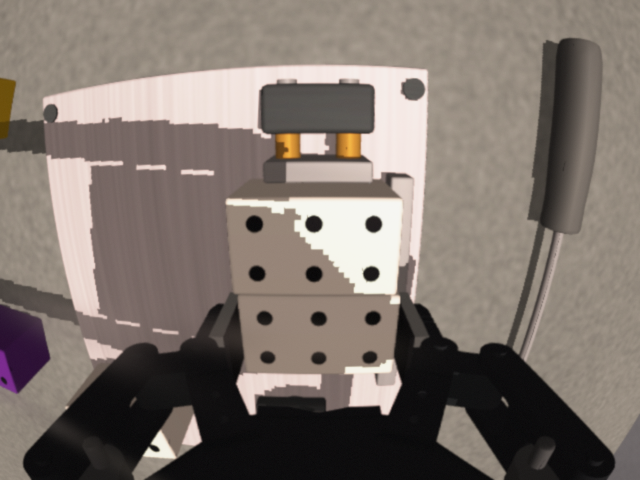

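Call:
{"op": "carry_out", "data": {"increments": [[[0,0,0],[0,0,0],0.3],[[0,0,0],[0,0,0],0],[[0,0,-0.02],[0,0,0],0]]}}

```text
time: 11.7
tool_pos: [565.7, 5.5, 51.0]
tcp_rot: [-179.5, 0.0, 93.6]
ft_force: [-0.5, -0.1, 0.8]
finger_gap: 84.7
```

```bash
python3 settle.py 2 0 -4.4 95 0 1 0
```

```text
jig now [-2.2 -4.5 56.3] F jig [-0.5  0.3  0.6] t 11.8 gap 85.73064578067196
at [570.2   5.1  56.3] [1.799e+02 1.000e-01 9.360e+01] dist/row 38.75210805317952 deg/row 0.155246285336719
[[[-0.0002,-0.0022,-0.0387],[0.0016,0.0021,-0.0006],0.0]]
```

Call:
{"op": "carry_out", "data": {"increments": [[[0,-0.002,-0.04],[0.001,0.002,0],0]]}}

```text
time: 11.9
tool_pos: [564.2, 5.8, 90.8]
tcp_rot: [-179.5, -0.1, 93.6]
ft_force: [-0.8, 0.1, -0.9]
finger_gap: 85.2
```

```bash
python3 settle.py 3 0 -4.4 95 0 1 0 >/dev/null; python3 plan.py 465.2 -73 95 180 0 102.5 3 0; python3 - <<'E'
from bench import r
import cv2
s=r.snapshot("side"); cv2.imwrite("pics/s11.png",cv2.resize(s["image"][210:390,230:430],None,fx=3.3,fy=3.3,interpolation=cv2.INTER_CUBIC))
E
```

```text
at [571.1   5.2  99.5] [179.6   0.   93.6] dist/row 43.89565178043142 deg/row 2.9783486758042925
[[[-0.0238,-0.0369,0.0012],[0.0025,0.0004,-0.0519],0.0],[[-0.0219,-0.038,0.0013],[0.0025,0.0004,-0.0519],0.0],[[-0.0199,-0.0391,0.0014],[0.0025,0.0004,-0.0519],0.0]]
```

View pics/s11.png

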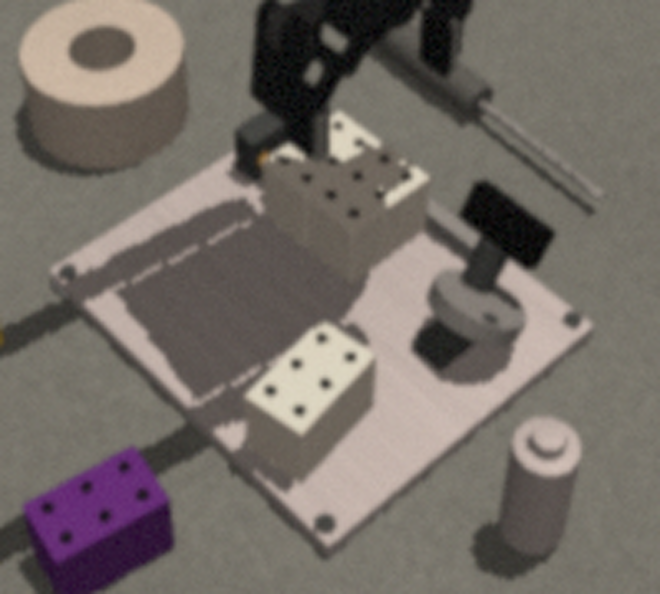

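Call:
{"op": "carry_out", "data": {"increments": [[[-0.02,-0.039,-0.004],[0.002,0,-0.052],0],[[-0.021,-0.039,0],[0.002,0,-0.052],0]]}}

```text
time: 12.3
tool_pos: [495.5, -40.8, 97.6]
tcp_rot: [-179.9, -0.1, 99.9]
ft_force: [-0.6, -0.7, 0.5]
finger_gap: 85.4
```

```bash
python3 settle.py 3 0 -4.4 95 0 1 0 >/dev/null; python3 plan.py 465.2 -73 85 180 0 102.5 1 0
```

```text
at [493.5 -41.5  96.5] [-1.797e+02 -1.000e-01  9.960e+01] dist/row 43.842018543614145 deg/row 2.9419769385038226
[[[-0.0263,-0.0331,0.0116],[-0.005,-0.0025,-0.051],0.0]]
```

Call:
{"op": "carry_out", "data": {"increments": [[[-0.026,-0.033,0.012],[-0.005,-0.002,-0.051],0]]}}

```text
time: 12.55
tool_pos: [468.9, -71.4, 86.3]
tcp_rot: [179.6, 0.0, 102.6]
ft_force: [0.7, -1.7, 0.6]
finger_gap: 84.9
```

```bash
python3 settle.py 3 0 -4.4 95 0 1 0 >/dev/null; python3 plan.py 465.2 -73 50 180 0 102.5 1 0;  python3 - <<'E'
from bench import r
import cv2
s=r.snapshot("wrist"); cv2.imwrite("pics/w12.png",s["image"])
E
```

```text
at [463.4 -72.9  82.5] [-1.798e+02 -1.000e-01  1.024e+02] dist/row 32.5819777151905 deg/row 0.23926957346760463
[[[-0.0006,0.0018,0.0325],[-0.0029,-0.0021,-0.0022],0.0]]
```

View pics/w12.png

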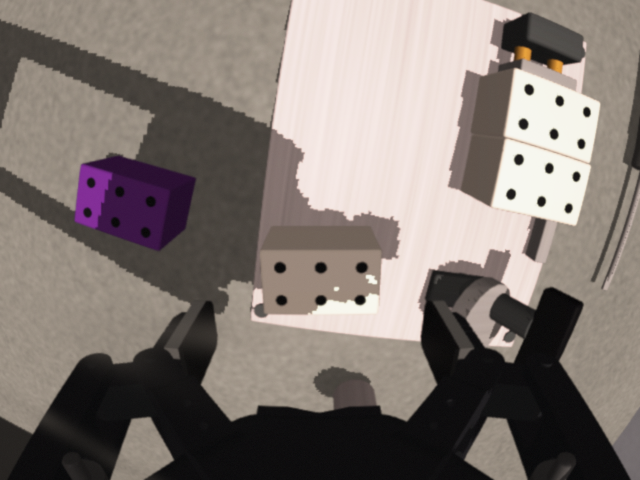

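Call:
{"op": "carry_out", "data": {"increments": [[[-0.001,0.002,0.03],[-0.003,-0.002,-0.002],0]]}}

```text
time: 12.85
tool_pos: [472.3, -73.7, 57.9]
tcp_rot: [179.4, 0.3, 102.4]
ft_force: [0.7, 0.4, 1.2]
finger_gap: 85.4
```

```bash
python3 settle.py 3 0 -4.4 95 0 1 0 >/dev/null; python3 plan.py 465.2 -73 29 180 0 102.5 1 0
```

```text
at [466.6 -72.1  52.5] [-1.800e+02 -1.000e-01  1.025e+02] dist/row 23.562843824565153 deg/row 0.06472578892922098
[[[-0.0006,-0.0016,0.0235],[-0.0003,-0.0011,0.0002],0.0]]
```

Call:
{"op": "carry_out", "data": {"increments": [[[-0.0006,-0.0016,0.023],[0,-0.001,0],0]]}}

```text
time: 13.1
tool_pos: [469.3, -73.3, 33.2]
tcp_rot: [179.7, 0.2, 102.5]
ft_force: [1.2, 0.7, 0.5]
finger_gap: 85.6
```

```bash
python3 settle.py 3 0 -4.4 95 0 1 0 >/dev/null; python3 plan.py 465.2 -73 29 180 0 102.5 1 0
```

```text
at [464.7 -72.3  29.4] [-1.799e+02 -1.000e-01  1.025e+02] dist/row 0.9242866665697068 deg/row 0.14965729191961846
[[[-0.0008,0.0003,0.0004],[-0.0022,-0.0012,0.0006],0.0]]
```

Call:
{"op": "carry_out", "data": {"increments": [[[-0.0005,0,0],[0,0,0],0.7],[[0,0,0],[0,0,0],0.7],[[0,0,0],[0,0,0],0.7],[[0,0,0],[0,0,0],0.7]]}}

```text
time: 13.65
tool_pos: [468.2, -73.0, 34.1]
tcp_rot: [179.9, 0.1, 102.6]
ft_force: [0.3, -0.3, -1.0]
finger_gap: 59.3
```

```bash
python3 settle.py 2 104 62 44 0 1 .7
```

```text
jig now [104.7  67.1  33.9] F jig [ 0.7 -0.6 -1.6] t 13.75 gap 58.96166974975061
at [468.1 -73.   33.9] [1.799e+02 1.000e-01 1.026e+02] dist/row 11.337032987495727 deg/row 8.960239212511135
[[[0.0049,0.0015,-0.0101],[0.0025,0.0008,0.1564],0.7]]
```

Call:
{"op": "carry_out", "data": {"increments": [[[0,0,-0.012],[0.002,0,0.07],0.7]]}}

```text
time: 13.85
tool_pos: [466.4, -72.6, 44.5]
tcp_rot: [-179.9, -0.0, 98.5]
ft_force: [-0.9, -0.6, -1.2]
finger_gap: 59.1
```

```bash
python3 settle.py 3 104 40 46 0 1 .7;  python3 - <<'E'
from bench import r
import cv2
s=r.snapshot("wrist"); cv2.imwrite("pics/w13.png",s["image"])
E
```

```text
jig now [104.   67.3  46.6] F jig [-0.2 -0.3 -1.7] t 14.0 gap 59.399161669618685
at [468.8 -73.2  46.6] [1.799e+02 1.000e-01 9.860e+01] dist/row 27.340669284989303 deg/row 5.014873467908077
[[[0.0272,0.0023,0.0005],[0.0022,0.0016,0.0875],0.7]]
```

View pics/w13.png

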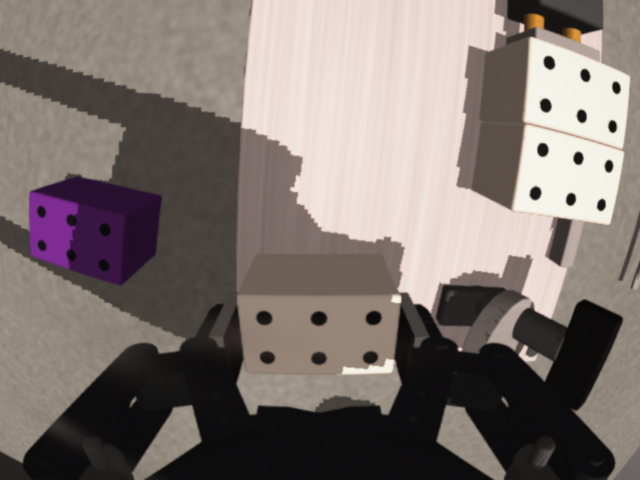

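Call:
{"op": "carry_out", "data": {"increments": [[[0.028,0.006,0],[0.002,0.001,0.088],0.7]]}}

```text
time: 14.15
tool_pos: [470.0, -46.3, 45.7]
tcp_rot: [-180.0, 0.1, 93.5]
ft_force: [1.0, 1.1, -0.9]
finger_gap: 59.5
```

```bash
python3 settle.py 3 60 35 46 0 1 .7
```

```text
jig now [101.3  37.8  45.3] F jig [-0.3 -0.2 -0.6] t 14.3 gap 59.701570040823604
at [469.6 -43.5  45.3] [-179.9   -0.    93.8] dist/row 41.39974554870234 deg/row 0.19756674687183076
[[[0.0026,0.0413,-0.0008],[-0.0016,-0.0003,0.003],0.7]]
```

Call:
{"op": "carry_out", "data": {"increments": [[[0.003,0.041,-0.001],[-0.002,0,0.003],0.7]]}}

```text
time: 14.4
tool_pos: [504.5, -37.6, 43.0]
tcp_rot: [-179.5, -0.1, 93.7]
ft_force: [-0.4, 0.6, -0.8]
finger_gap: 59.4
```

```bash
python3 settle.py 3 32 35.5 45 0 1 .7
```

```text
jig now [59.6 34.8 45.2] F jig [ 0.3 -0.1 -1.1] t 14.55 gap 59.543395594254044
at [511.  -38.   45.2] [-180.    -0.    93.8] dist/row 27.61555017262025 deg/row 0.15599354107025346
[[[-0.0007,0.0276,0.0002],[-0.0005,-0.0003,0.0026],0.7]]
```

Call:
{"op": "carry_out", "data": {"increments": [[[-0.0005,0.028,0],[0,0,0.003],0.7]]}}

```text
time: 14.65
tool_pos: [535.5, -36.9, 43.3]
tcp_rot: [-179.6, -0.1, 93.7]
ft_force: [0.4, -0.5, -0.9]
finger_gap: 59.2
```

```bash
python3 settle.py 3 8 35 42 0 1 .7;  python3 - <<'E'
from bench import r
import cv2
s=r.snapshot("wrist"); cv2.imwrite("pics/w14.png",s["image"])
s=r.snapshot("side"); cv2.imwrite("pics/s14.png",cv2.resize(s["image"][210:390,230:430],None,fx=3.3,fy=3.3,interpolation=cv2.INTER_CUBIC))
E
```

```text
jig now [31.2 35.8 45.1] F jig [-0.  -0.2 -0.9] t 14.8 gap 59.31409390579633
at [539.4 -37.2  45.1] [-180.    -0.    93.6] dist/row 23.458527843563562 deg/row 0.05808975226208252
[[[0.0008,0.0232,0.0031],[-0.0005,-0.0001,0.0009],0.7]]
```

View pics/w14.png

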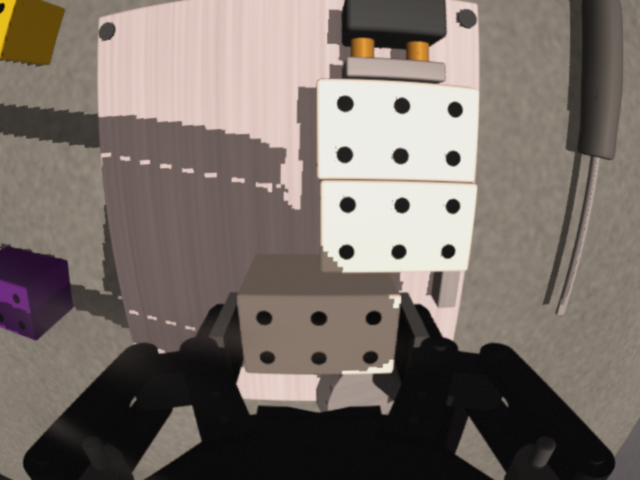

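View pics/s14.png

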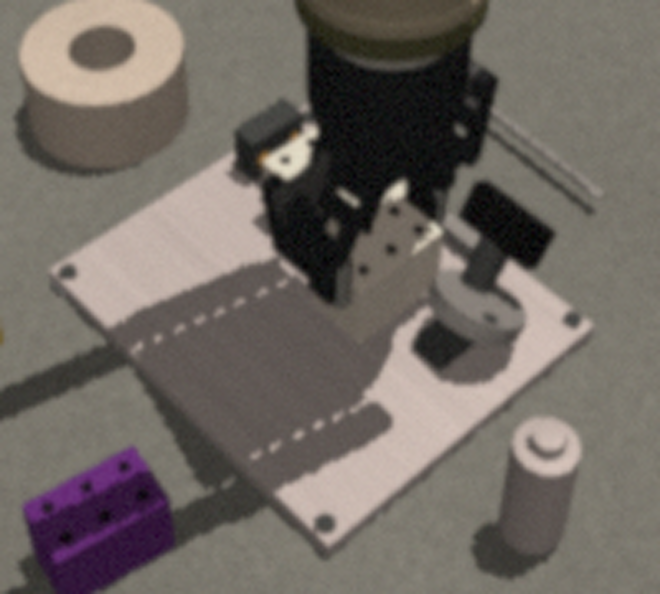

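Call:
{"op": "carry_out", "data": {"increments": [[[0.001,0.022,0.003],[0,0,0.001],0.7]]}}

```text
time: 15.0
tool_pos: [556.5, -34.9, 41.3]
tcp_rot: [-179.6, -0.1, 93.6]
ft_force: [-19.5, 0.2, -11.7]
finger_gap: 59.6
```

```bash
python3 settle.py 3 4.5 35 37 0 1 .7
```

```text
jig now [12.5 34.3 40.8] F jig [ 4.3 -1.3 -4.1] t 15.15 gap 59.18187731234914
at [557.9 -34.5  40.8] [-1.797e+02 -1.000e-01  9.360e+01] dist/row 8.907642450930238 deg/row 0.3034717038630733
[[[-0.0007,0.0081,0.0037],[-0.0052,-0.0011,-0.0003],0.7]]
```

```bash
python3 - <<'E'
from bench import r
import cv2
s=r.snapshot("wrist"); cv2.imwrite("pics/w15.png",s["image"])
s=r.snapshot("side"); cv2.imwrite("pics/s15.png",cv2.resize(s["image"][240:350,290:430],None,fx=5,fy=5,interpolation=cv2.INTER_CUBIC))
s=r.snapshot("top"); cv2.imwrite("pics/t15.png",cv2.resize(s["image"][180:335,270:500],None,fx=3.4,fy=3.4,interpolation=cv2.INTER_CUBIC))
E
python3 settle.py 0 4.5 35 37 0 1 .7
```

```text
jig now [12.4 34.3 41.3] F jig [ 4.9 -1.1 -5.1] t 15.3 gap 59.52366124582678
at [558.1 -34.5  41.3] [-1.798e+02 -1.000e-01  9.360e+01] dist/row 9.047929291666863 deg/row 0.24329091508749162
[[[-0.0007,0.0079,0.0043],[-0.0041,-0.0009,-0.0006],0.7]]
```

View pics/w15.png

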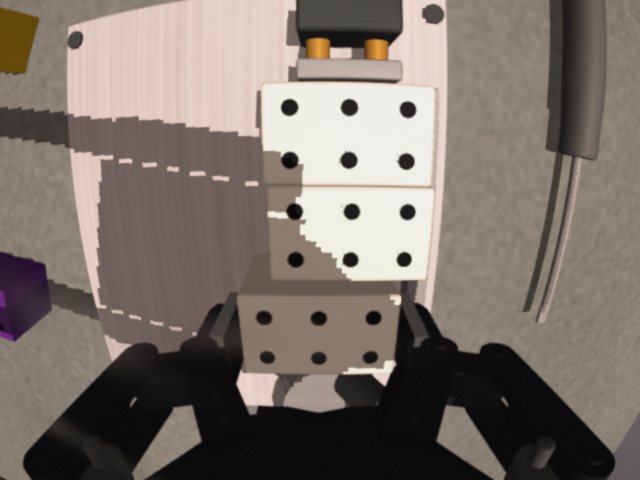

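View pics/s15.png

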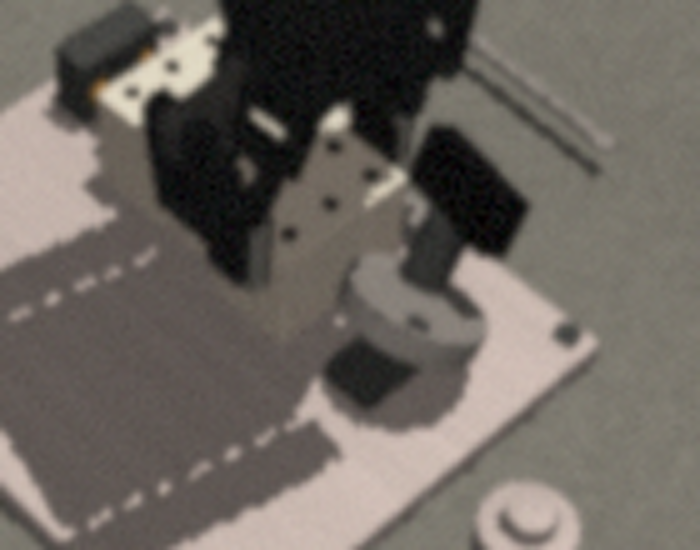

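View pics/t15.png

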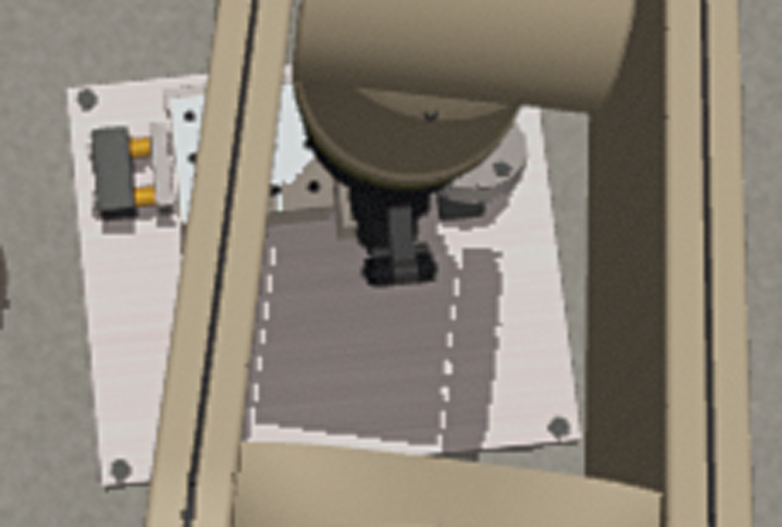

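Call:
{"op": "carry_out", "data": {"increments": [[[0,-0.004,0.003],[-0.004,0,0],0.7]]}}

```text
time: 15.4
tool_pos: [554.6, -35.1, 39.3]
tcp_rot: [179.9, -0.0, 93.6]
ft_force: [0.2, 0.5, -1.1]
finger_gap: 59.5
```

```bash
python3 settle.py 3 16 33 35 0 1 .7
```

```text
jig now [16.4 34.6 38.9] F jig [ 0.6  0.6 -1.1] t 15.55 gap 59.44389029875659
at [554.1 -35.   38.9] [179.9  -0.   93.6] dist/row 4.232542437165724 deg/row 0.09848911837806996
[[[0.0016,0.0004,0.0039],[0.0015,-0.0005,-0.0007],0.7]]
```

Call:
{"op": "carry_out", "data": {"increments": [[[0,0,0.004],[0,0,0],0.7]]}}

```text
time: 15.65
tool_pos: [555.3, -35.3, 36.2]
tcp_rot: [179.7, 0.0, 93.6]
ft_force: [0.7, 0.2, -1.6]
finger_gap: 59.3
```

```bash
python3 settle.py 3 16 33 33 0 1 .7
```

```text
jig now [16.2 34.6 35. ] F jig [ 0.6 -1.  -1.2] t 15.8 gap 59.60635218033076
at [554.3 -35.1  35. ] [179.9  -0.   93.6] dist/row 2.616296704405032 deg/row 0.12389610135916078
[[[0.0016,0.0002,0.002],[0.002,-0.0004,-0.0006],0.7]]
```

Call:
{"op": "carry_out", "data": {"increments": [[[0,0,0.002],[0,0,0],0.7]]}}

```text
time: 15.9
tool_pos: [554.8, -35.2, 33.4]
tcp_rot: [179.8, -0.0, 93.6]
ft_force: [-0.2, -0.1, -0.5]
finger_gap: 59.1
```

```bash
python3 settle.py 3 16 31 33 0 1 .7
```

```text
jig now [16.2 34.6 32.8] F jig [ 0.8 -0.  -1.8] t 16.05 gap 59.50114727053519
at [554.3 -35.1  32.8] [179.9  -0.   93.6] dist/row 3.6207897444904082 deg/row 0.11065948652650771
[[[0.0036,0.0002,-0.0002],[0.0018,-0.0004,-0.0006],0.7]]
```

Call:
{"op": "carry_out", "data": {"increments": [[[0,0,0.002],[0,0,0],0.7]]}}

```text
time: 16.15
tool_pos: [554.7, -35.1, 32.2]
tcp_rot: [179.9, -0.0, 93.6]
ft_force: [-11.2, 2.3, 27.9]
finger_gap: 59.4
```

```bash
python3 settle.py 3 16 31 31 0 1 .7
```

```text
jig now [15.9 34.7 32.2] F jig [ 6.2 -1.9 12.9] t 16.3 gap 59.573319416605216
at [554.6 -35.1  32.2] [179.9  -0.   93.6] dist/row 3.8880143638680233 deg/row 0.11477962098779312
[[[0.0037,-0.0001,0.0012],[0.0019,-0.0003,-0.0005],0.7]]
```

Call:
{"op": "carry_out", "data": {"increments": [[[0.003,0,-0.0005],[0,0,0],0.7]]}}

```text
time: 16.4
tool_pos: [554.7, -32.4, 33.2]
tcp_rot: [179.9, 0.0, 93.6]
ft_force: [0.7, -1.2, -1.1]
finger_gap: 59.2
```

```bash
python3 settle.py 2 16 31 32.5 0 1 .7
```

```text
jig now [15.6 31.5 33. ] F jig [ 0.7 -0.4 -0.8] t 16.5 gap 59.16199423196175
at [554.7 -32.   33. ] [179.9  -0.   93.6] dist/row 0.8275712385725111 deg/row 0.1481298727813236
[[[0.0005,-0.0004,0.0005],[0.0026,-0.0002,-0.0004],0.7]]
```

Call:
{"op": "carry_out", "data": {"increments": [[[0.002,0,0.0005],[0,0,0],0.7]]}}

```text
time: 16.6
tool_pos: [554.7, -30.4, 32.5]
tcp_rot: [179.8, 0.0, 93.6]
ft_force: [-1.0, -4.3, 2.5]
finger_gap: 59.0
```

```bash
python3 settle.py 2 16 31 32.5 0 1 .7;python3 - <<'E'
from bench import r
import cv2
s=r.snapshot("wrist"); cv2.imwrite("pics/w16.png",s["image"])
E
```

```text
jig now [15.5 29.8 32.5] F jig [1.4 2.8 1.5] t 16.7 gap 59.469777281933446
at [554.7 -30.3  32.5] [179.8   0.   93.6] dist/row 1.266413515854912 deg/row 0.1632546106742921
[[[-0.0012,-0.0005,0.0],[0.0028,0.0006,-0.0003],0.7]]
```

View pics/w16.png

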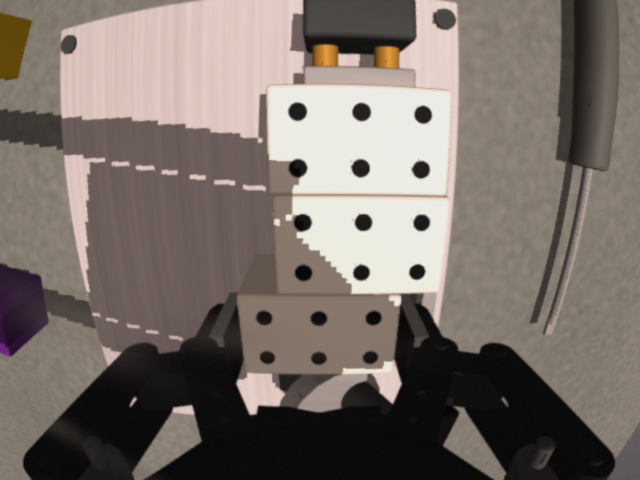

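Call:
{"op": "carry_out", "data": {"increments": [[[0,0,0],[0,0,0],0.25],[[0,0,0],[0,0,0],0.25],[[0,0,0],[0,0,0],0.25]]}}

```text
time: 17.05
tool_pos: [554.6, -29.4, 32.1]
tcp_rot: [179.9, -0.1, 93.6]
ft_force: [-0.5, 1.2, 0.1]
finger_gap: 64.0
```

```bash
python3 settle.py 1 16 30 60 0 1 .25
```

```text
jig now [15.6 29.  32.1] F jig [ 0.5  0.2 -0.8] t 17.1 gap 64.03119269963969
at [554.6 -29.4  32.1] [ 1.799e+02 -1.000e-01  9.360e+01] dist/row 27.90178488432849 deg/row 0.15827310222335886
[[[-0.001,-0.0004,-0.0279],[0.0025,-0.0011,-0.0004],0.25]]
```

Call:
{"op": "carry_out", "data": {"increments": [[[0,0,-0.015],[0,0,0],0.25]]}}

```text
time: 17.2
tool_pos: [552.5, -29.0, 45.3]
tcp_rot: [-179.9, -0.1, 93.6]
ft_force: [0.1, 0.5, -1.4]
finger_gap: 64.2
```

```bash
python3 settle.py 3 16 30 75 0 1 .25
```

```text
jig now [14.1 29.2 49.1] F jig [-0.1  0.2 -0.2] t 17.35 gap 63.93025031831957
at [556.  -29.6  49.1] [179.7  -0.   93.6] dist/row 25.98536868148401 deg/row 0.33076052083948543
[[[-0.0008,-0.0017,-0.0259],[0.0057,-0.0005,-0.0002],0.25]]
```

Call:
{"op": "carry_out", "data": {"increments": [[[0,-0.004,-0.03],[0.005,0,0],0.25]]}}

```text
time: 17.45
tool_pos: [548.7, -29.4, 75.4]
tcp_rot: [-179.6, -0.1, 93.6]
ft_force: [-1.0, 0.5, -0.7]
finger_gap: 64.2
```

```bash
python3 settle.py 3 70 30 75 0 2 1;python3 - <<'E'
from bench import r
import cv2
s=r.snapshot("wrist"); cv2.imwrite("pics/w17.png",s["image"])
E
```

```text
jig now [16.3 29.7 81.8] F jig [ 0.3  0.5 -0.6] t 17.6 gap 64.2553007875207
at [553.9 -30.1  81.8] [179.7   0.   93.6] dist/row 27.085036918243826 deg/row 0.16549003171477195
[[[-0.0002,-0.0269,0.0032],[0.0029,0.0003,-0.0001],1.0],[[-0.0002,-0.0269,0.0033],[0.0029,0.0003,-0.0001],1.0]]
```

View pics/w17.png

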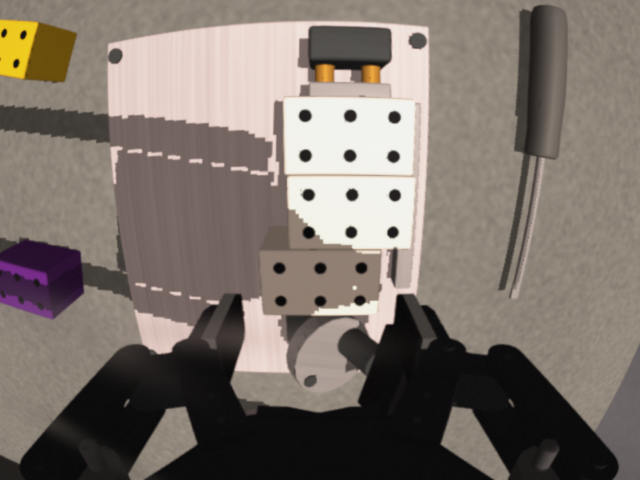

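Call:
{"op": "carry_out", "data": {"increments": [[[0,-0.03,0],[0.002,0,0],0.6],[[0,-0.03,0],[0.002,0,0],1],[[0,0,0],[0,0,0],1]]}}

```text
time: 17.95
tool_pos: [489.3, -33.3, 76.4]
tcp_rot: [-179.7, -0.1, 93.6]
ft_force: [0.3, -1.0, -1.6]
finger_gap: 20.7
```

```bash
python3 settle.py 4 72 30 40 0 1 1;python3 - <<'E'
from bench import r
import cv2
s=r.snapshot("wrist"); cv2.imwrite("pics/w18.png",s["image"])
s=r.snapshot("side"); cv2.imwrite("pics/s18.png",cv2.resize(s["image"][210:390,230:430],None,fx=3.3,fy=3.3,interpolation=cv2.INTER_CUBIC))
E
```

```text
jig now [76.4 29.4 78.6] F jig [-1.1 -0.2 -0. ] t 18.15 gap -0.04004231588922892
at [493.9 -33.7  78.6] [-180.    -0.    93.6] dist/row 38.88550472475652 deg/row 0.0202520667952799
[[[-0.0006,0.0044,0.0386],[-0.0002,-0.0002,0.0002],1.0]]
```

View pics/w18.png

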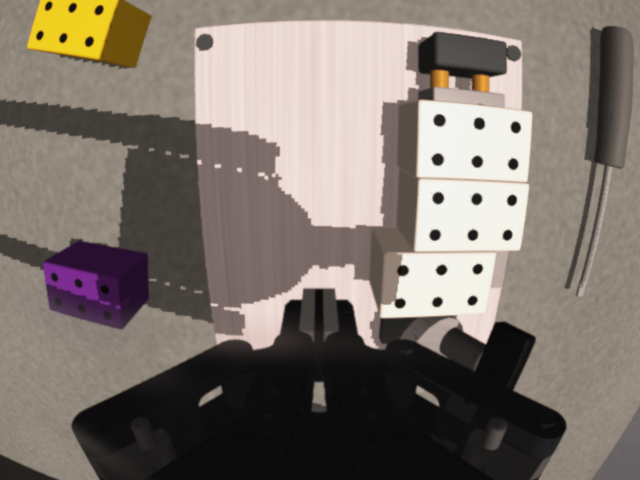

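View pics/s18.png

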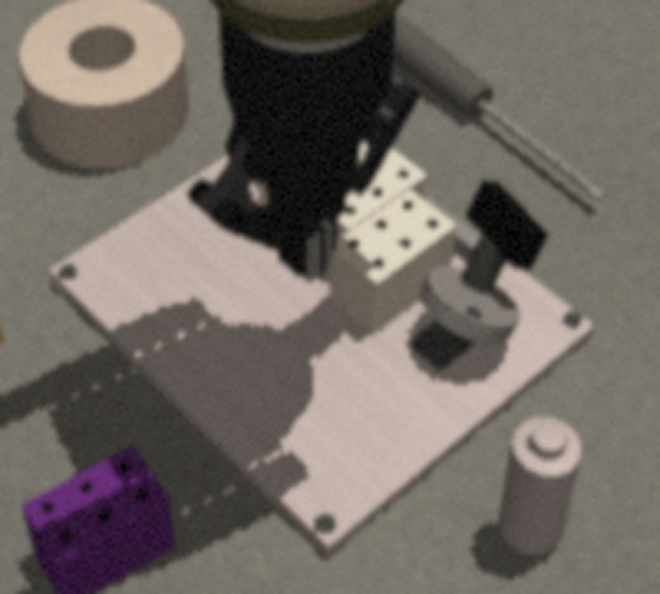

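Call:
{"op": "carry_out", "data": {"increments": [[[0,0,0],[0,0,0.149],1],[[0,0,0],[0,0,0.149],1],[[0,0,0],[0,0,0.149],1],[[0,0,0],[0,0,0.149],1],[[0,0,0],[0,0,0.149],1],[[0,0,0],[0,0,0.149],1],[[0,0,0],[0,0,0.149],1],[[0,0,0],[0,0,0.149],1],[[0,0,0],[0,0,0.149],1],[[0,0,0],[0,0,0.149],1]]}}

```text
time: 19.25
tool_pos: [501.5, -33.7, 79.8]
tcp_rot: [180.0, -0.2, 7.4]
ft_force: [-0.4, -0.3, 0.1]
finger_gap: -0.3
```

```bash
python3 settle.py 4 72 30 40 -90 1 1
```

```text
jig now [69.2 29.9 79.7] F jig [-0.3  0.8 -0.1] t 19.45 gap -0.1444611624474192
at [501.1 -33.7  79.7] [180.   -0.2   8. ] dist/row 39.81110403830523 deg/row 4.449287498872578
[[[-0.0029,-0.0001,0.0397],[0.0005,-0.0033,0.0776],1.0]]
```

Call:
{"op": "carry_out", "data": {"increments": [[[-0.003,0,0.038],[0,-0.003,0.078],1]]}}

```text
time: 19.55
tool_pos: [503.8, -34.9, 46.7]
tcp_rot: [179.8, -0.6, 3.8]
ft_force: [1.2, -0.3, -0.0]
finger_gap: -0.4
```

```bash
python3 settle.py 4 70 30 20 -90 1 1
```

```text
jig now [73.  29.9 41.2] F jig [ 0.2 -0.4  0.5] t 19.75 gap 0.22334093473141176
at [497.3 -33.9  41.2] [-1.8e+02  1.0e-01  3.8e+00] dist/row 21.422186130642398 deg/row 0.24256579385840174
[[[0.0031,0.0001,0.0212],[-0.0001,0.0022,0.0036],1.0]]
```

Call:
{"op": "carry_out", "data": {"increments": [[[0.003,0,0.02],[0,0.002,0.004],1]]}}

```text
time: 19.85
tool_pos: [503.7, -34.2, 25.0]
tcp_rot: [179.9, -0.4, 3.8]
ft_force: [0.4, -0.6, -0.2]
finger_gap: -0.3
```

```bash
python3 settle.py 4 60 30 21 -90 1 1;python3 - <<'E'
from bench import r
import cv2
s=r.snapshot("side"); cv2.imwrite("pics/s19.png",cv2.resize(s["image"][210:390,230:430],None,fx=3.3,fy=3.3,interpolation=cv2.INTER_CUBIC))
E
```

```text
jig now [69.7 29.9 22.3] F jig [ 0.6 -0.5 -0.2] t 20.05 gap -0.3237024896792346
at [500.6 -33.7  22.3] [-180.    -0.     3.7] dist/row 9.757404064013292 deg/row 0.08328634873990051
[[[0.0097,0.0001,0.0013],[-0.0,-0.0001,0.0015],1.0]]
```

View pics/s19.png

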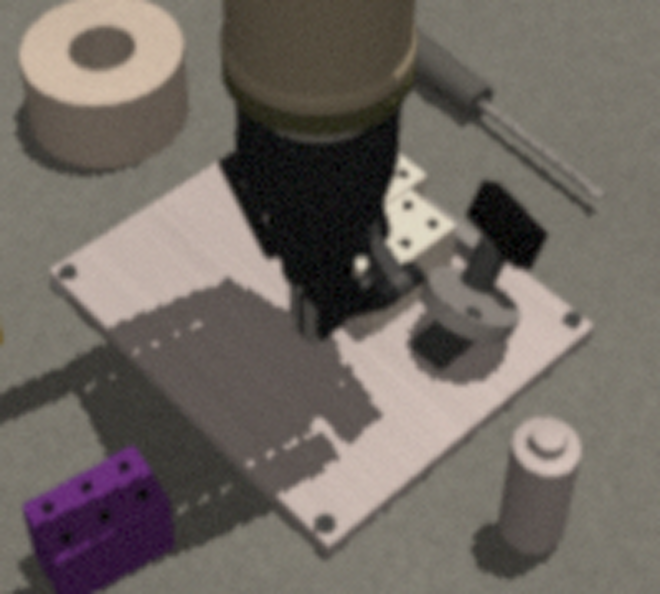

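Call:
{"op": "carry_out", "data": {"increments": [[[0.01,0,0.001],[0,0,0.001],1]]}}

```text
time: 20.2
tool_pos: [511.2, -33.2, 22.7]
tcp_rot: [180.0, -0.1, 3.6]
ft_force: [-0.3, 0.3, 0.0]
finger_gap: -0.3
```

```bash
python3 settle.py 2 51 30 21 -90 1 1
```

```text
jig now [57.  30.3 23.2] F jig [-0.7 -0.4  0.5] t 20.3 gap 0.02257634565811897
at [513.4 -33.3  23.2] [180.   -0.3   3.6] dist/row 6.3693557242691865 deg/row 0.25719164825741736
[[[0.0059,-0.0003,0.0023],[0.0008,-0.0044,0.0004],1.0]]
```

Call:
{"op": "carry_out", "data": {"increments": [[[0.007,0,0.002],[0,-0.004,0],1]]}}

```text
time: 20.4
tool_pos: [520.4, -32.9, 21.7]
tcp_rot: [179.9, 0.0, 3.6]
ft_force: [-2.0, -0.1, 1.7]
finger_gap: -0.2
```

```bash
python3 settle.py 3 46 30 21 -90 1 1
```

```text
jig now [49.2 30.4 21.5] F jig [-0.2  0.3  0.4] t 20.55 gap 0.07282500749651503
at [521.1 -33.   21.5] [ 1.799e+02 -1.000e-01  3.600e+00] dist/row 3.23035374907603 deg/row 0.08611991184839045
[[[0.0032,-0.0004,0.0005],[0.001,-0.001,0.0006],1.0]]
```

Call:
{"op": "carry_out", "data": {"increments": [[[0.004,0,0],[0,0,0],1]]}}

```text
time: 20.65
tool_pos: [524.7, -32.6, 21.1]
tcp_rot: [180.0, 0.0, 3.6]
ft_force: [-0.5, 0.3, -1.0]
finger_gap: 0.3
```

```bash
python3 settle.py 3 43 30 21 -90 1 1;python3 - <<'E'
from bench import r
import cv2
s=r.snapshot("wrist"); cv2.imwrite("pics/w20.png",s["image"])
E
```

```text
jig now [45.  30.4 21.5] F jig [ 0.3  0.7 -0.4] t 20.8 gap 0.13730383788934689
at [525.3 -32.6  21.5] [ 1.799e+02 -1.000e-01  3.600e+00] dist/row 2.045671185299152 deg/row 0.09205384503960239
[[[0.002,-0.0004,0.0005],[0.001,-0.0011,0.0007],1.0]]
```

View pics/w20.png

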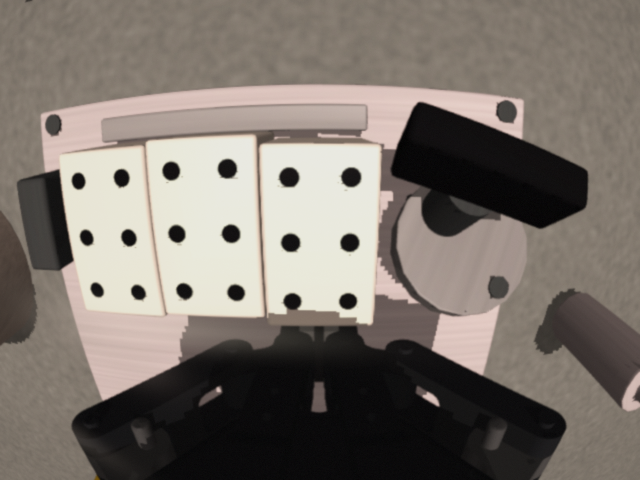

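Call:
{"op": "carry_out", "data": {"increments": [[[0.003,0,0],[0,0,0],1]]}}

```text
time: 20.95
tool_pos: [527.7, -32.4, 21.3]
tcp_rot: [180.0, -0.0, 3.6]
ft_force: [-0.4, -0.2, 0.4]
finger_gap: 0.1
```

```bash
python3 settle.py 3 41 30 21 -90 1 1
```

```text
jig now [42.  30.4 21.5] F jig [ 0.1 -0.2  0.7] t 21.1 gap -0.00026943827608051147
at [528.3 -32.5  21.5] [ 1.799e+02 -1.000e-01  3.600e+00] dist/row 1.1417269422843876 deg/row 0.09432523009369218
[[[0.001,-0.0004,0.0005],[0.001,-0.0011,0.0007],1.0]]
```

Call:
{"op": "carry_out", "data": {"increments": [[[0.002,0,0],[0,0,0],1]]}}

```text
time: 21.2
tool_pos: [528.6, -32.4, 21.2]
tcp_rot: [180.0, 0.2, 3.6]
ft_force: [-18.2, -1.1, 13.5]
finger_gap: -0.4
```

```bash
python3 settle.py 3 41 30 21 -90 1 1
```

```text
jig now [41.7 30.4 21.2] F jig [10.3  0.8  7.2] t 21.35 gap 0.04589624534511476
at [528.6 -32.4  21.2] [180.    0.2   3.6] dist/row 0.8022185926786999 deg/row 0.17363550805591135
[[[0.0007,-0.0004,0.0002],[0.0008,0.0028,0.0008],1.0]]
```

Call:
{"op": "carry_out", "data": {"increments": [[[-0.01,0,-0.002],[0,0,0],1]]}}

```text
time: 21.45
tool_pos: [518.9, -33.1, 23.3]
tcp_rot: [180.0, 0.1, 3.6]
ft_force: [-0.4, -0.8, -0.3]
finger_gap: -0.2
```

```bash
python3 settle.py 3 60 30 70 -90 1 1;python3 - <<'E'
from bench import r
import cv2
s=r.snapshot("wrist"); cv2.imwrite("pics/w21.png",s["image"])
E
```

```text
jig now [52.1 30.3 23.2] F jig [ 0.  -0.6  0.3] t 21.6 gap -0.07464818821434163
at [518.2 -33.   23.2] [1.8e+02 1.0e-01 3.6e+00] dist/row 47.43062347475829 deg/row 0.15672070019153958
[[[-0.008,-0.0003,-0.0467],[0.0007,0.0026,0.0006],1.0]]
```

View pics/w21.png

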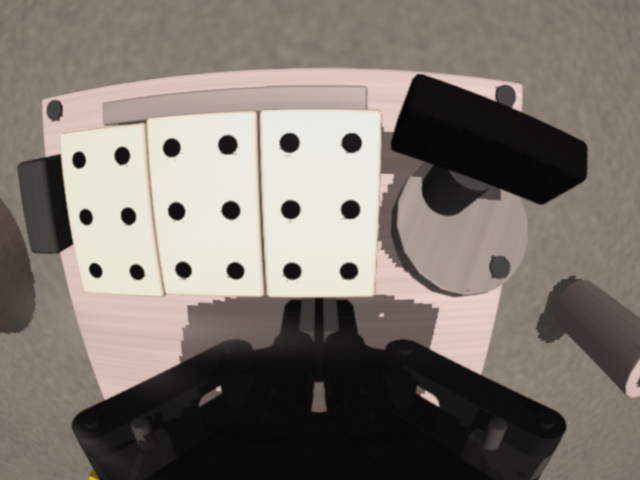

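```bash
cat > wr.py <<'E'
from h import *
def wproj(s,P):
    f=240/np.tan(np.radians(s["vertical_fov"]/2)); Rm=cv2.Rodrigues(np.array(s["rvec"]))[0]
    q=np.atleast_2d(P)@Rm.T+np.array(s["tvec"]); r=np.hypot(q[:,0],q[:,1]); th=np.arctan2(r,q[:,2])
    return np.c_[s["cx"]+f*th*q[:,0]/r, s["cy"]+f*th*q[:,1]/r]
def wplane(s,px,z):
    f=240/np.tan(np.radians(s["vertical_fov"]/2)); Rm=cv2.Rodrigues(np.array(s["rvec"]))[0]
    d=(np.atleast_2d(px)-[s["cx"],s["cy"]])/f; th=np.hypot(d[:,0],d[:,1]); 
    v=np.c_[d/th[:,None]*np.sin(th)[:,None],np.cos(th)]@Rm; c=-Rm.T@np.array(s["tvec"])
    return c+v*((z-c[2])/v[:,2])[:,None]
def bar(theta):
    z=np.array([-.5,0,.75**.5]); x=np.array([.75**.5,0,.5]); y=np.array([0,1.,0])
    a=np.radians(98)-theta; u=np.cos(a)*x+np.sin(a)*y; w=np.cross(z,u); c=np.array([0,74.7,36])
    return np.array([c+z*h+u*l+w*t for h in(56,32) for l,t in((-25,-6),(25,-6),(25,6),(-25,6))])
E
cat > look.py <<'E'
from wr import *; from bench import r; import sys
from seg import holes
s=r.snapshot("wrist"); np.savez("w.npz",img=s["image"],**{k:v for k,v in s.items() if k!="image"})
Rj=R.from_euler('z',183.6,degrees=True);J=np.array([568.3,.5,0])
scr=wplane(s,[(54,110),(505,97)],12)
print("screws jig",Rj.inv().apply(scr-J).round(1))
H=[[(79,159),(122,156),(86,216),(128,216),(96,271),(137,272)],[(172,148),(228,144),(177,211),(231,210),(183,270),(235,271)],[(289,142),(351,142),(290,209),(350,209),(292,271),(349,271)]]
for h in H:
    w=wplane(s,holes(s["image"],h,8),57); a=(w[4]+w[5]-w[0]-w[1])/2
    print(Rj.inv().apply(w.mean(0)-J).round(1),"yaw",(np.degrees(np.arctan2(a[1],a[0]))%360).round(1),np.linalg.norm(a).round(1))
fe=wplane(s,[(104,124),(366,108)],26); fj=Rj.inv().apply(fe-J); print("fence top front edge jig",fj.round(1))
E
python3 look.py
```

```text
screws jig [[-41.2 -99.1  12. ]
 [-41.2 112.4  12. ]]
[  2.3 -42.3  57. ] yaw 183.6 40.2seg.py:15: RuntimeWarning: invalid value encountered in scalar divide
  w=np.clip(np.percentile(g[ys,xs],70)-20-g[ys,xs],0,None)*((xs-x)**2+(ys-y)**2<=rad**2+1); x,y=(w*xs).sum()/w.sum(),(w*ys).sum()/w.sum()
Traceback (most recent call last):
  File "look.py", line 9, in <module>
    w=wplane(s,holes(s["image"],h,8),57); a=(w[4]+w[5]-w[0]-w[1])/2
               ~~~~~^^^^^^^^^^^^^^^^
  File "seg.py", line 14, in holes
    x0,y0=int(round(x)),int(round(y)); ys,xs=np.mgrid[y0-rad:y0+rad+1,x0-rad:x0+rad+1]
              ~~~~~^^^
ValueError: cannot convert float NaN to integer
```

```bash
cat > l2.py <<'E'
from wr import *
d=np.load("w.npz"); s={k:d[k] for k in d.files}
Rj=R.from_euler('z',183.6,degrees=True);J=np.array([568.3,.5,0])
H=[[(79,159),(122,156),(86,216),(128,216),(96,271),(137,272)],[(172,148),(228,144),(177,211),(231,210),(183,270),(235,271)],[(289,142),(351,142),(290,209),(350,209),(292,271),(349,271)]]
for h in H:
    w=wplane(s,h,57); a=(w[4]+w[5]-w[0]-w[1])/2
    print(Rj.inv().apply(w.mean(0)-J).round(1),"yaw",(np.degrees(np.arctan2(a[1],a[0]))%360).round(1),np.linalg.norm(a).round(1))
img=s["img"].copy()
for th,c in((0.3,(0,0,255)),(0.5,(0,255,0)),(.7,(255,0,0))):
    p=wproj(s,Rj.apply(bar(th))+J); print(th,p.round(0)[:4].tolist())
    cv2.polylines(img,[p[:4].round().astype(int)],True,c,1)
cv2.imwrite("pics/ov1.png",img[:320])
E
python3 l2.py
```

```text
[  2.  -42.2  57. ] yaw 183.7 40.5
[ 0.7 -6.  57. ] yaw 183.3 40.4
[ 0.5 30.5 57. ] yaw 183.9 40.5
0.3 [[406.0, 121.0], [590.0, 168.0], [585.0, 127.0], [409.0, 78.0]]
0.5 [[404.0, 101.0], [587.0, 184.0], [590.0, 144.0], [417.0, 64.0]]
0.7 [[407.0, 84.0], [581.0, 199.0], [591.0, 162.0], [427.0, 53.0]]
```

View pics/ov1.png

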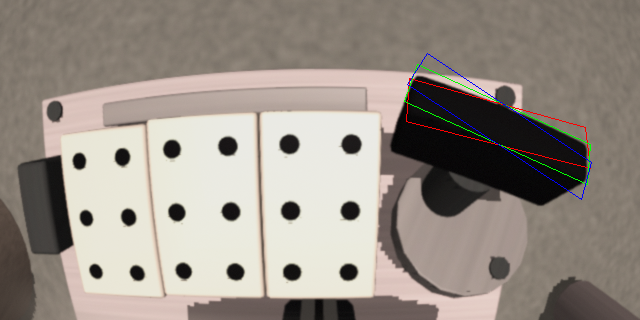

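Call:
{"op": "carry_out", "data": {"increments": [[[-0.01,0,-0.04],[0,0,0],1],[[0,0,-0.045],[0,0,0],0.5],[[0,0,-0.03],[0,0,0],0.5]]}}

```text
time: 22.0
tool_pos: [504.3, -32.7, 134.5]
tcp_rot: [-179.9, 0.9, 3.6]
ft_force: [1.3, 0.1, 0.7]
finger_gap: 28.6
```

```bash
cat > knob.py <<'E'
from jp import *
# knob.py nsettle theta axial n g
ns=int(sys.argv[1]); th,ax=map(float,sys.argv[2:4]); n=int(sys.argv[4]); g=float(sys.argv[5])
DX=1.5
def target(th,ax):
    Rj=R.from_euler('z',YAW,degrees=True)
    z=np.array([-.5,0,.75**.5]); x=np.array([.75**.5,0,.5]); y=np.array([0,1.,0])
    a=np.radians(98)-th; u=np.cos(a)*x+np.sin(a)*y; w=np.cross(z,u)
    M=Rj.as_matrix()@np.c_[-u,w,-z]; p=Rj.apply(np.array([DX,74.7,36])+ax*z)+J
    return p,M
if __name__=="__main__":
    for _ in range(ns): r.snapshot("wrist")
    p,M=target(th,ax); e=R.from_matrix(M).as_euler('xyz',degrees=True); print("target",p.round(1),e.round(1))
    st=r.sense(); a=M.T@(np.array(st["tool_pos"])-p); print("err in target tool frame",a.round(1),"F tool",(M.T@st["ft_force"]).round(1),"T tool",(M.T@st["wrist_torque"]).round(2),"q",np.round(st["joint_pos"],0),"t",st["time"],"gap",st["finger_gap"])
    plan(p,e,n,g)
E
python3 knob.py 4 .45 105 11 .5
```

```text
target [623.9 -70.9 126.9] [-151.2    8.8   78.1]
err in target tool frame [  11.5 -112.9   53.1] F tool [-0.  -0.7  0.2] T tool [-0.01 -0.01 -0.02] q [ -9.  -2. 106.  -0.  77.  77.] t 22.2 gap 42.867105228795445
at [504.7 -32.8 133. ] [-179.9    0.8    3.6] dist/row 11.387996808408458 deg/row 7.006832651270475
[[[0.0106,0.0041,0.0004],[0.029,-0.0401,-0.1118],0.5],[[0.0101,0.0053,-0.0002],[0.029,-0.0401,-0.1118],0.5],[[0.0094,0.0064,-0.0007],[0.029,-0.0401,-0.1118],0.5],[[0.0086,0.0074,-0.0013],[0.029,-0.0401,-0.1118],0.5],[[0.0077,0.0082,-0.0018],[0.029,-0.0401,-0.1118],0.5],[[0.0066,0.009,-0.0024],[0.029,-0.0401,-0.1118],0.5],[[0.0055,0.0096,-0.0029],[0.029,-0.0401,-0.1118],0.5],[[0.0043,0.01,-0.0034],[0.029,-0.0401,-0.1118],0.5],[[0.003,0.0103,-0.0038],[0.029,-0.0401,-0.1118],0.5],[[0.0016,0.0105,-0.0042],[0.029,-0.0401,-0.1118],0.5],[[0.0003,0.0104,-0.0045],[0.029,-0.0401,-0.1118],0.5]]
```

Call:
{"op": "carry_out", "data": {"increments": [[[0.011,0.004,-0.002],[0.029,-0.04,-0.112],0.5],[[0.01,0.005,-0.002],[0.029,-0.04,-0.112],0.5],[[0.009,0.006,-0.002],[0.029,-0.04,-0.112],0.5],[[0.009,0.007,-0.002],[0.029,-0.04,-0.112],0.5],[[0.008,0.008,-0.002],[0.029,-0.04,-0.112],0.5],[[0.007,0.009,-0.002],[0.029,-0.04,-0.112],0.5]]}}

```text
time: 22.8
tool_pos: [565.5, -50.3, 124.4]
tcp_rot: [-164.2, 10.4, 45.3]
ft_force: [1.4, 0.6, 0.4]
finger_gap: 42.6
```

```bash
python3 knob.py 4 .45 105 4 .5
```

```text
target [623.9 -70.9 126.9] [-151.2    8.8   78.1]
err in target tool frame [  8.7 -53.6  31.1] F tool [ 0.5 -0.9  0.2] T tool [-0.13  0.01  0.03] q [-11.  25.  78.   1.  96.  36.] t 23.0 gap 42.70401466366114
at [565.  -49.9 124.2] [-164.3   10.4   44.9] dist/row 15.641036664290837 deg/row 8.397260848510992
[[[0.0065,0.0131,-0.0056],[0.0315,-0.0476,-0.135],0.5],[[0.0044,0.0136,-0.0063],[0.0315,-0.0476,-0.135],0.5],[[0.0022,0.0139,-0.0069],[0.0315,-0.0476,-0.135],0.5],[[0.0,0.0138,-0.0074],[0.0315,-0.0476,-0.135],0.5]]
```

Call:
{"op": "carry_out", "data": {"increments": [[[0.006,0.013,-0.007],[0.031,-0.048,-0.135],0.5],[[0.004,0.014,-0.008],[0.031,-0.048,-0.135],0.5],[[0.002,0.014,-0.008],[0.031,-0.048,-0.135],0.5],[[0,0.014,-0.008],[0.031,-0.048,-0.135],0.5]]}}

```text
time: 23.4
tool_pos: [621.2, -72.7, 132.9]
tcp_rot: [-151.0, 8.9, 78.4]
ft_force: [-0.3, -0.4, -0.1]
finger_gap: 42.8
```

```bash
python3 knob.py 4 .45 100 1 .5
```

```text
target [621.4 -71.  122.6] [-151.2    8.8   78.1]
err in target tool frame [-2.3 -4.5 -7.2] F tool [ 0.5  0.3 -0.4] T tool [-0.17  0.07 -0.  ] q [ -8.  45.  52.  -6. 112.   5.] t 23.6 gap 42.462404607096026
at [620.7 -71.8 131.4] [-151.     9.    78.1] dist/row 8.836753763470634 deg/row 0.2562053462035503
[[[0.0023,0.0046,0.0072],[-0.0032,0.0029,-0.0012],0.5]]
```

Call:
{"op": "carry_out", "data": {"increments": [[[0.002,0.0045,0.007],[-0.003,0.003,-0.001],0.5]]}}

```text
time: 23.7
tool_pos: [621.9, -71.4, 125.0]
tcp_rot: [-151.5, 8.8, 77.8]
ft_force: [0.4, -0.5, 0.8]
finger_gap: 42.8
```

```bash
python3 knob.py 3 .45 75 1 .5; python3 - <<'E'
from wr import *; from bench import r
s=r.snapshot("wrist"); np.savez("w.npz",img=s["image"],**{k:v for k,v in s.items() if k!="image"})
img=s["image"].copy(); Rj=R.from_euler('z',183.6,degrees=True);J=np.array([568.3,.5,0])
cv2.imwrite("pics/w22r.png",img)
for th,c in((0.35,(0,0,255)),(0.45,(0,255,0)),(.55,(255,0,0))):
    p=wproj(s,Rj.apply(bar(th)+[1.5,0,0])+J); cv2.polylines(img,[p[:4].round().astype(int)],True,c,1)
cv2.imwrite("pics/w22.png",img)
s=r.snapshot("side"); cv2.imwrite("pics/s22.png",cv2.resize(s["image"][180:390,230:430],None,fx=2.8,fy=2.8,interpolation=cv2.INTER_CUBIC))
E
```

```text
target [608.9 -71.8 101. ] [-151.2    8.8   78.1]
err in target tool frame [ -0.6  -0.9 -25.1] F tool [-0.4  0.6 -0.4] T tool [-0.24  0.13 -0.06] q [ -8.  46.  52.  -6. 111.   6.] t 23.85 gap 42.49997635852417
at [620.6 -71.4 123.2] [-151.2    8.8   78. ] dist/row 25.137946238783506 deg/row 0.12010817000904152
[[[0.0006,0.0009,0.0251],[0.0001,-0.0008,-0.002],0.5]]
```

View pics/w22.png

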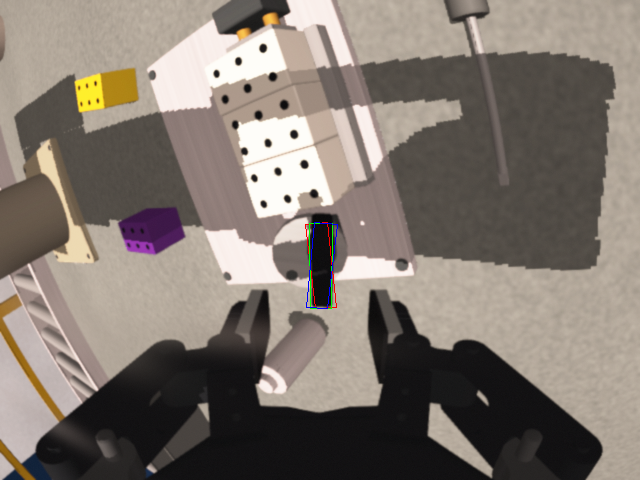

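View pics/s22.png

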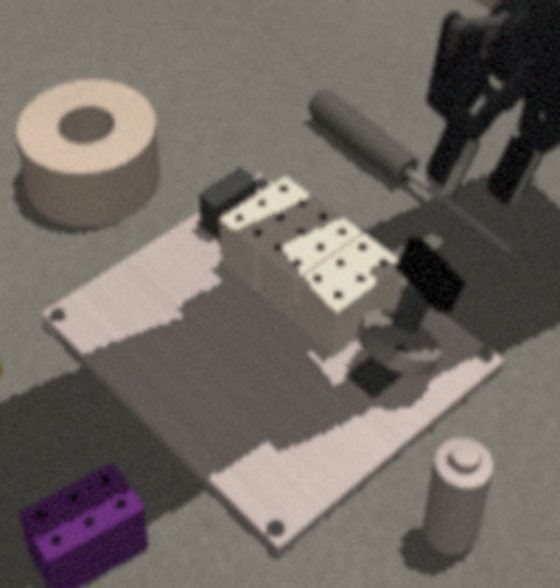

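Call:
{"op": "carry_out", "data": {"increments": [[[0.0005,0.001,0.025],[0,0,-0.002],0.5]]}}

```text
time: 24.05
tool_pos: [612.2, -72.3, 105.2]
tcp_rot: [-151.7, 8.7, 78.0]
ft_force: [1.0, -0.3, -0.6]
finger_gap: 42.6
```

```bash
python3 knob.py 3 .45 55 1 .5
```

```text
target [598.9 -72.4  83.6] [-151.2    8.8   78.1]
err in target tool frame [ -0.2  -0.5 -19.2] F tool [-0.6 -0.2  1. ] T tool [-0.19  0.06  0.02] q [ -8.  45.  56.  -6. 109.   6.] t 24.2 gap 43.09113553256936
at [608.1 -71.9 100.6] [-151.     8.8   78.1] dist/row 19.25653433569905 deg/row 0.1530978215839154
[[[0.0002,0.0005,0.0192],[-0.0026,-0.0003,0.0004],0.5]]
```

Call:
{"op": "carry_out", "data": {"increments": [[[0,0.0005,0.02],[-0.003,0,0],0.5]]}}

```text
time: 24.3
tool_pos: [601.1, -72.9, 86.5]
tcp_rot: [-151.6, 8.7, 78.0]
ft_force: [0.6, -0.3, 1.0]
finger_gap: 42.7
```

```bash
python3 knob.py 3 .45 37 1 .5; python3 - <<'E'
from bench import r
import cv2
s=r.snapshot("wrist"); cv2.imwrite("pics/w23.png",s["image"])
E
```

```text
target [590. -73.  68.] [-151.2    8.8   78.1]
err in target tool frame [ -0.3  -0.6 -16.9] F tool [-0.1 -0.2 -1.1] T tool [-0.26  0.08  0.03] q [ -8.  44.  59.  -6. 106.   6.] t 24.45 gap 42.99671921642355
at [597.9 -72.6  83. ] [-151.1    8.8   78.1] dist/row 16.881193865407568 deg/row 0.09411300601722715
[[[0.0003,0.0006,0.0169],[-0.0016,-0.0002,0.0003],0.5]]
```

View pics/w23.png

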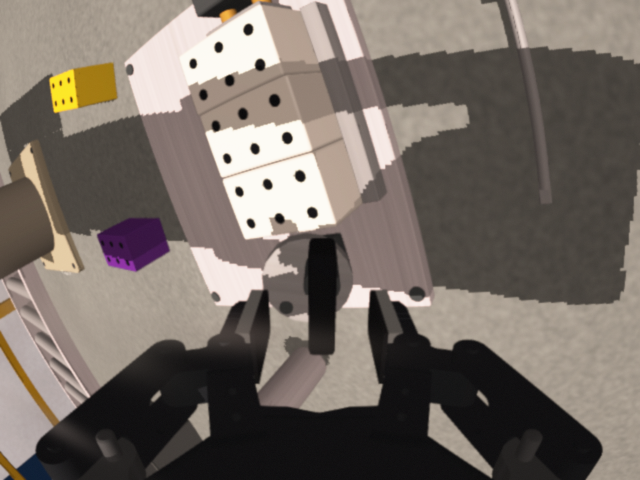

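Call:
{"op": "carry_out", "data": {"increments": [[[0,0.0005,0.016],[-0.001,0,0],0.5]]}}

```text
time: 24.6
tool_pos: [594.0, -73.5, 73.0]
tcp_rot: [-151.6, 8.7, 78.0]
ft_force: [0.4, -0.7, 0.2]
finger_gap: 42.8
```

```bash
python3 knob.py 3 .45 37 1 .5
```

```text
target [590. -73.  68.] [-151.2    8.8   78.1]
err in target tool frame [-0.3  0.1 -2.3] F tool [ 0.3 -0.7 -0.4] T tool [-0.19  0.08  0.03] q [ -8.  43.  61.  -6. 105.   6.] t 24.75 gap 42.75697223412033
at [591.1 -73.2  70. ] [-151.2    8.8   78.1] dist/row 2.3390038838737617 deg/row 0.033419668963735924
[[[0.0003,-0.0001,0.0023],[0.0004,-0.0004,0.0001],0.5]]
```

Call:
{"op": "carry_out", "data": {"increments": [[[0,0,0.002],[0,0,0],0.7],[[0,0,0],[0,0,0],1],[[0,0,0],[0,0,0],1],[[0,0,0],[0,0,0],1]], "newtons": 60}}

```text
time: 25.15
tool_pos: [592.0, -73.4, 70.3]
tcp_rot: [-151.4, 8.8, 78.0]
ft_force: [-1.2, -0.4, -3.9]
finger_gap: 10.4
```

```bash
python3 knob.py 2 .45 37 1 1
```

```text
target [590. -73.  68.] [-151.2    8.8   78.1]
err in target tool frame [-0.3  0.7 -3. ] F tool [0.  0.6 0.9] T tool [-0.28  0.07  0.1 ] q [ -8.  43.  61.  -6. 105.   6.] t 25.25 gap 10.43209351684516
at [592.  -73.4  70.4] [-151.4    8.8   78. ] dist/row 3.1194419133100184 deg/row 0.1809716207091385
[[[0.0003,-0.0007,0.003],[0.0031,-0.0006,-0.0002],1.0]]
```

Call:
{"op": "carry_out", "data": {"increments": [[[0,0,0],[0,0,0.12],1],[[0,0,0],[0,0,0.12],1]]}}

```text
time: 25.45
tool_pos: [592.0, -73.3, 70.4]
tcp_rot: [-154.0, 15.2, 65.3]
ft_force: [-0.9, -0.1, -2.3]
finger_gap: 10.6
```

```bash
python3 knob.py 2 .8 34.5 1 1
```

```text
target [588.7 -73.1  65.9] [-155.5   17.9   59.7]
err in target tool frame [-0.   0.7 -5.6] F tool [0.7 0.2 1.6] T tool [-0.18  0.19  0.18] q [ -8.  43.  61.  -6. 105.  20.] t 25.55 gap 10.436863314294067
at [592.  -73.3  70.4] [-154.    15.2   65.4] dist/row 5.613999126452583 deg/row 6.162126792429799
[[[0.0001,-0.0007,0.0056],[0.0026,-0.0014,0.1075],1.0]]
```

Call:
{"op": "carry_out", "data": {"increments": [[[0,0,0],[0,0,0.12],1],[[0,0,0],[0,0,0.12],1],[[0,0,0],[0,0,0.12],1]]}}

```text
time: 25.85
tool_pos: [591.9, -73.3, 70.4]
tcp_rot: [-160.6, 23.2, 45.4]
ft_force: [-1.0, -0.0, -2.5]
finger_gap: 10.6
```

```bash
python3 knob.py 2 1.2 40 1 1;python3 - <<'E'
from bench import r
import cv2
s=r.snapshot("wrist"); cv2.imwrite("pics/w24.png",s["image"])
E
```

```text
target [591.5 -72.9  70.6] [-164.2   25.9   36.5]
err in target tool frame [0.2 0.6 0. ] F tool [1.1 0.2 2.9] T tool [-0.06  0.33  0.14] q [ -8.  43.  61.  -6. 105.  40.] t 25.95 gap 10.526029857683872
at [591.9 -73.3  70.4] [-160.6   23.1   45.5] dist/row 0.6380228169610482 deg/row 8.691317848931947
[[[-0.0001,-0.0006,-0.0],[0.0016,-0.0021,0.1517],1.0]]
```

View pics/w24.png

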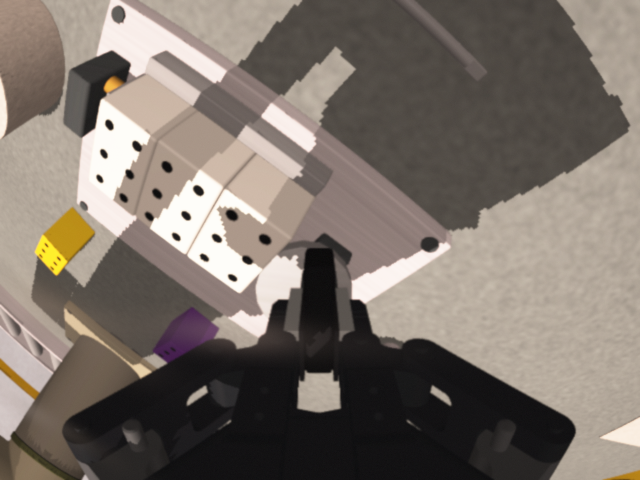

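Tool is at about 1.05 rad, just before lobe contact. Continue.

Call:
{"op": "carry_out", "data": {"increments": [[[0,0,0],[0,0,0.1],1],[[0,0,0],[0,0,0.1],1]]}}

```text
time: 26.2
tool_pos: [591.9, -73.3, 70.4]
tcp_rot: [-165.3, 26.3, 34.2]
ft_force: [-1.8, -0.2, -1.9]
finger_gap: 10.2
```

```bash
python3 knob.py 2 1.25 40 1 1
```

```text
target [591.5 -72.9  70.6] [-165.6   26.6   33.4]
err in target tool frame [ 0.2  0.6 -0. ] F tool [0.1 0.6 2.8] T tool [-0.1   0.23 -0.03] q [ -8.  43.  61.  -6. 105.  51.] t 26.3 gap 10.65050130606639
at [591.9 -73.3  70.4] [-165.3   26.3   34.3] dist/row 0.6105468480585553 deg/row 0.8472095048056879
[[[-0.0002,-0.0006,-0.0],[0.0013,-0.0022,0.0146],1.0]]
```

Call:
{"op": "carry_out", "data": {"increments": [[[0,0,0],[0,0,0.1],1],[[0,0,0],[0,0,0.1],1]]}}

```text
time: 26.5
tool_pos: [591.9, -73.3, 70.4]
tcp_rot: [-170.8, 28.5, 22.3]
ft_force: [-0.1, -0.6, -2.0]
finger_gap: 10.6
```

```bash
python3 knob.py 2 1.5 40 1 1;python3 - <<'E'
from bench import r
import cv2
s=r.snapshot("wrist"); cv2.imwrite("pics/w25.png",s["image"])
s=r.snapshot("side"); cv2.imwrite("pics/s25.png",cv2.resize(s["image"][230:340,290:430],None,fx=5,fy=5,interpolation=cv2.INTER_CUBIC))
E
```

```text
target [591.5 -72.9  70.6] [-173.1   29.3   17.5]
err in target tool frame [0.3 0.4 0. ] F tool [0.6 0.4 2. ] T tool [-0.13  0.32 -0.23] q [ -8.  43.  61.  -6. 105.  62.] t 26.6 gap 10.224859860188374
at [591.8 -73.2  70.4] [-170.8   28.5   22.3] dist/row 0.5582999504109104 deg/row 4.332615795083027
[[[-0.0003,-0.0005,-0.0],[0.0008,-0.0024,0.0756],1.0]]
```

View pics/w25.png

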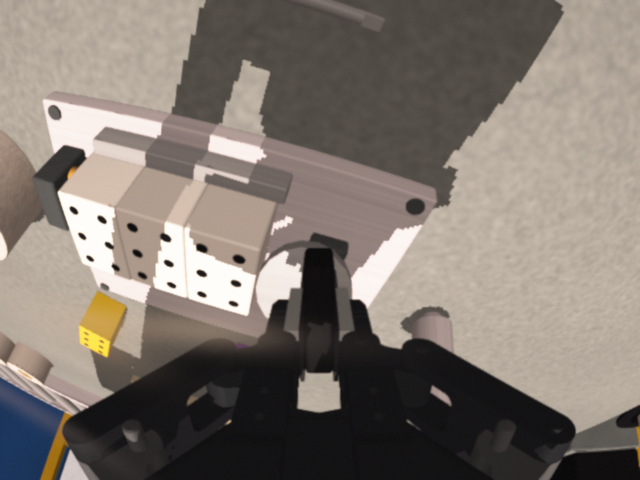

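View pics/s25.png

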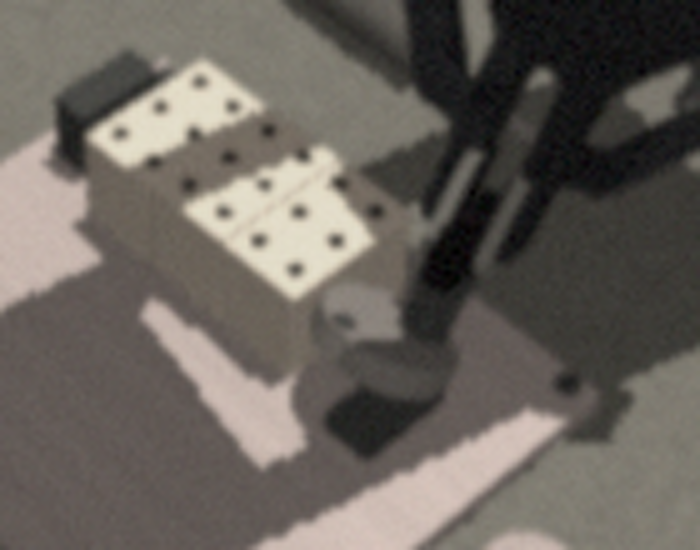

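```bash
cat > meas.py <<'E'
from wr import *; from bench import r; import sys
Rj=R.from_euler('z',183.6,degrees=True);J=np.array([568.3,.5,0])
s=r.snapshot("wrist"); img=s["image"]
# predict holes for row shift d, refine by local dark centroid
def run(d0,out):
    o=img.copy()
    for y0 in(-42,-6,30):
        P=[[x,y0+d0+y,57] for x in(-20,0,20) for y in(-9,9)]
        p=wproj(s,Rj.apply(np.array(P)+[.8,0,0])+J)
        for q in p: cv2.circle(o,tuple(int(round(v)) for v in q),3,(0,0,255),1)
        print(y0,p.round(0).tolist())
    cv2.imwrite(out,o)
run(float(sys.argv[1]),sys.argv[2])
E
python3 meas.py -4 pics/m1.png
```

```text
-42 [[73.0, 207.0], [101.0, 216.0], [82.0, 233.0], [108.0, 242.0], [89.0, 255.0], [115.0, 264.0]]
-6 [[132.0, 226.0], [166.0, 236.0], [137.0, 251.0], [168.0, 261.0], [142.0, 274.0], [171.0, 283.0]]
30 [[201.0, 247.0], [239.0, 257.0], [201.0, 272.0], [235.0, 282.0], [202.0, 293.0], [233.0, 302.0]]
```

View pics/m1.png

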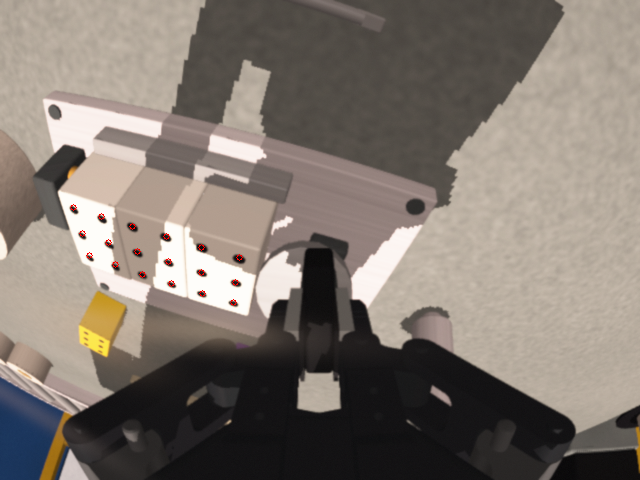

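Call:
{"op": "carry_out", "data": {"increments": [[[0,0,0],[0,0,0.08],1],[[0,0,0],[0,0,0],1],[[0,0,0],[0,0,0],1]]}}

```text
time: 27.05
tool_pos: [591.9, -73.2, 70.4]
tcp_rot: [-173.0, 29.1, 17.9]
ft_force: [-1.2, -0.9, -2.0]
finger_gap: 10.4
```

```bash
python3 knob.py 2 1.5 40 1 1; python3 meas.py -5 pics/m2.png
```

```text
target [591.5 -72.9  70.6] [-173.1   29.3   17.5]
err in target tool frame [ 0.3  0.4 -0. ] F tool [-0.4  0.1  1.5] T tool [-0.06  0.28 -0.25] q [ -8.  43.  61.  -6. 105.  66.] t 27.15 gap 10.418806860590212
at [591.9 -73.2  70.5] [-173.    29.1   17.8] dist/row 0.5522401400619008 deg/row 0.34444057025157543
[[[-0.0003,-0.0004,0.0],[0.0008,-0.0024,0.0054],1.0]]
-42 [[70.0, 223.0], [98.0, 230.0], [81.0, 248.0], [107.0, 256.0], [91.0, 270.0], [116.0, 277.0]]
-6 [[129.0, 238.0], [162.0, 246.0], [136.0, 263.0], [167.0, 271.0], [143.0, 285.0], [172.0, 292.0]]
30 [[197.0, 254.0], [234.0, 262.0], [200.0, 279.0], [234.0, 287.0], [202.0, 300.0], [234.0, 307.0]]
```

View pics/m2.png

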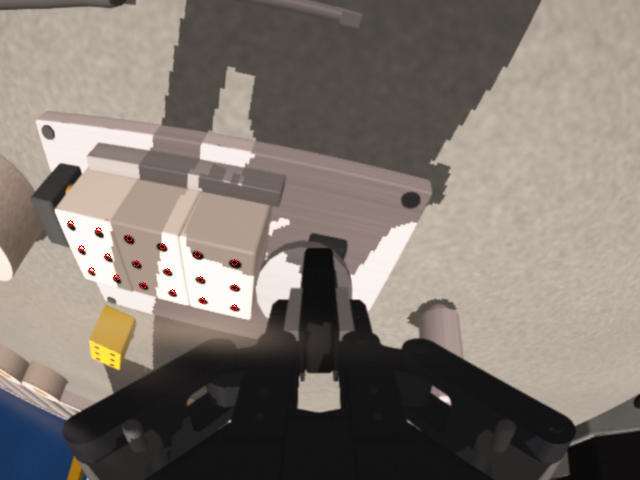

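Call:
{"op": "carry_out", "data": {"increments": [[[0,0,0],[0,0,0],0.7],[[0,0,0],[0,0,0],0.5],[[0,0,0],[0,0,0],0.5]]}}

```text
time: 27.5
tool_pos: [592.2, -73.3, 71.2]
tcp_rot: [-173.0, 29.0, 17.8]
ft_force: [0.2, 0.5, 0.4]
finger_gap: 42.6
```

```bash
python3 knob.py 2 1.5 80 1 .5
```

```text
target [611.4 -71.6 105.3] [-173.1   29.3   17.5]
err in target tool frame [ 0.3  0.6 39.2] F tool [-0.5 -0.1  0.3] T tool [-0.06  0.25 -0.  ] q [ -8.  43.  61.  -6. 105.  66.] t 27.6 gap 42.62582717573092
at [592.3 -73.3  71.1] [-173.    29.    17.8] dist/row 39.179719466681725 deg/row 0.4098205543893255
[[[-0.0002,-0.0005,-0.0392],[0.0011,-0.0033,0.0063],0.5]]
```

Call:
{"op": "carry_out", "data": {"increments": [[[0,0,-0.025],[0,0,0],0.5]]}}

```text
time: 27.7
tool_pos: [601.8, -72.3, 89.8]
tcp_rot: [-172.8, 29.4, 17.9]
ft_force: [-0.9, -0.1, -0.6]
finger_gap: 42.7
```

```bash
python3 knob.py 3 1.5 110 1 .5
```

```text
target [626.4 -70.7 131.3] [-173.1   29.3   17.5]
err in target tool frame [ 0.8  1.  41.9] F tool [-0.1  0.3 -0.5] T tool [-0.09  0.31  0.  ] q [ -8.  44.  57.  -6. 107.  66.] t 27.85 gap 42.637195304139006
at [606.3 -72.8  94.5] [-173.1   28.8   17.8] dist/row 41.95844049952349 deg/row 0.5634224501379902
[[[-0.0005,-0.0009,-0.0419],[0.0029,-0.0073,0.0059],0.5]]
```

Call:
{"op": "carry_out", "data": {"increments": [[[0,0,-0.042],[0.003,-0.007,0],0.5]]}}

```text
time: 27.95
tool_pos: [619.6, -70.6, 122.4]
tcp_rot: [-172.4, 30.2, 18.1]
ft_force: [0.9, 0.4, -1.4]
finger_gap: 42.7
```

```bash
python3 knob.py 4 1.5 110 1 .5; python3 meas.py -5 pics/m3.png; python3 - <<'E'
from bench import r
import cv2
s=r.snapshot("side"); cv2.imwrite("pics/s30.png",cv2.resize(s["image"][210:390,230:430],None,fx=3.3,fy=3.3,interpolation=cv2.INTER_CUBIC))
s=r.snapshot("top"); cv2.imwrite("pics/t30.png",cv2.resize(s["image"][180:335,270:500],None,fx=3.4,fy=3.4,interpolation=cv2.INTER_CUBIC))
E
```

```text
target [626.4 -70.7 131.3] [-173.1   29.3   17.5]
err in target tool frame [ 0.9  1.1 -1.1] F tool [0.1 0.9 0.3] T tool [0.03 0.24 0.03] q [ -8.  46.  50.  -6. 113.  65.] t 28.15 gap 42.93430196978414
at [628.  -71.5 131.6] [-173.    29.1   17.8] dist/row 1.8193221422999775 deg/row 0.3817626160699699
[[[-0.0009,-0.0011,0.0011],[0.0012,-0.0031,0.0057],0.5]]
-42 [[130.0, 196.0], [153.0, 201.0], [135.0, 217.0], [157.0, 221.0], [140.0, 235.0], [161.0, 240.0]]
-6 [[178.0, 206.0], [203.0, 211.0], [180.0, 227.0], [205.0, 232.0], [183.0, 245.0], [206.0, 250.0]]
30 [[230.0, 217.0], [257.0, 222.0], [230.0, 237.0], [255.0, 243.0], [229.0, 256.0], [254.0, 261.0]]
```

View pics/m3.png

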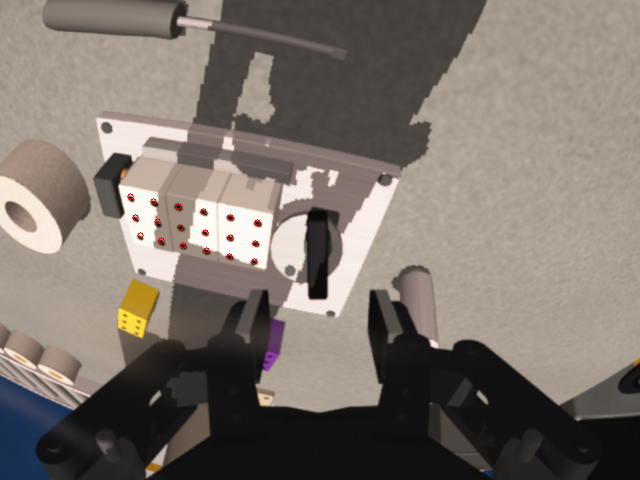

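View pics/s30.png

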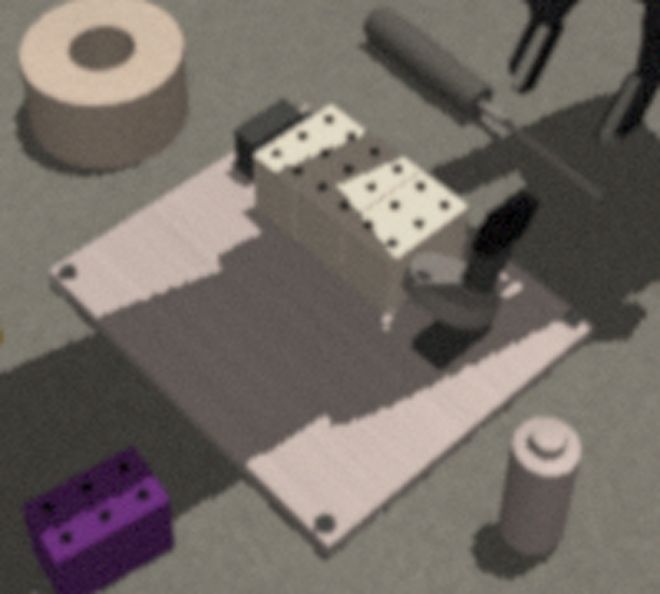

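View pics/t30.png

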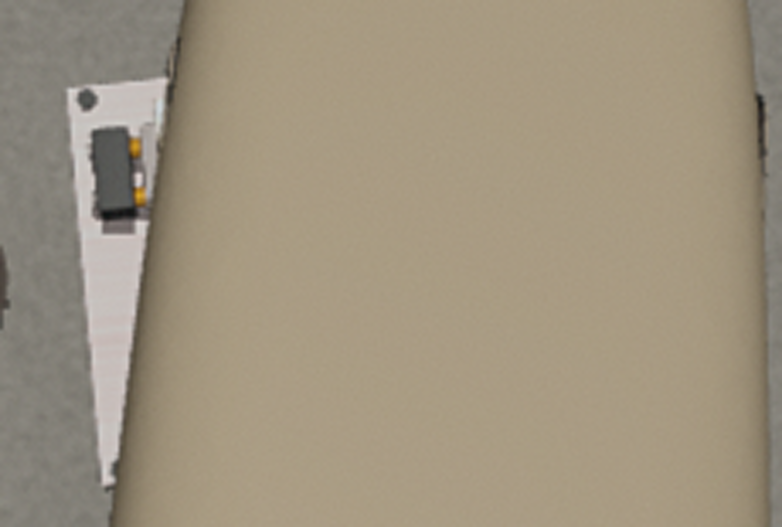

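```bash
python3 -c "
from bench import r
print(r.sense()['ft_force'],r.sense()['qd'].round(2)); print(r.hand_in())"
```

```text
[-0.38379164  0.31824635 -1.00243519] [-0.1   0.2   0.1   0.07  0.24  0.04]
the job is handed in; nothing more can be done
None
```

The three white segments are closed up against the back fence and the sprung end plate, and the cam holds the row. I turned the cam to about 1.5 rad, let go and handed in at about 28 s of the 72 s.

**How it went**
- I gripped the first two segments end to end, set them down and pressed them against the fence and the end plate.
- The third could not go all the way in the gripper. At about 12 mm short, a finger ran into the knob bar (about 20 N at the wrist, briefly) and turned the cam part-way, to about 0.45 rad. I set the segment down there and pushed it onto the fence with closed fingers.
- While I carried the first segment it caught on the base plate, with about 60 N at the wrist, below the 120 N limit. It stayed in the grip.

**Last checks**
- **Row before clamping:** a wrist-camera picture put the segment centres at jig x of about 0.5 to 2 mm and y of −42, −6 and 30 mm. They were square to the fence to within about 0.3°.
- **Clamped and let go:** the hole positions in the picture fit a row shifted about 5 mm towards the end plate. In the top view the spring pins had shortened by a similar amount.
- **Clear of the work:** the gripper was clear of everything, with only sensor noise on the wrist force, and the arm was at rest.
- **Bystanders:** the label roll, the spare roller and the screwdriver were not touched and look unmoved in the side picture.

The camera calibration limits these positions to about 2 mm. No check failed. The first segment may sit about 1 mm off the fence, within the 4 mm allowed.

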